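# Load the bench shaker: turn the holder cups upright, fill them and reset the stop

### The arm

A 6-joint arm with a two-finger parallel gripper is mounted at the origin on a cart in front of the work surface, level with it; the furniture and walls round the work are solid. World frame = base frame: x ahead of the robot, y to its left, z up, the work surface at z = 0. Lengths are in m, angles in rad, forces in N, time in s.
With the tool pointing down it reaches from about 0.375 to 0.975 m from the base axis. Payload 3.8 kg.
Tool frame: the origin (TCP) lies at the very end of the fingers, on their centre line; the grasp point (between the pads) lies bot.hold_point_z behind it (bot.hold_point_z is the distance from the TCP to the grasp point, in m); z points along the fingers, y is the line along which they close (so a half turn about z gives the same grasp; the last joint's range is limited). The gripper opens to 85 mm and grips with 20 to 120 N. Pads are 22 mm wide; open, the fingers measure 114 mm over their backs; the gripper's body (76 mm by 85 mm) begins 54 mm behind the grasp point. The pads swing forward as they close: fully open they stand 13 mm farther back than shut.
Start: joints at [1.156, 0.264, 1.604, -0, 1.274, -0.037], TCP at [0.249, 0.627, 0.231] pointing down, gripper open.
Joint ranges: [-2.63, 2.63], [-0.94, 2.18], [0.31, 2.57], [-1.31, 4.45], [0, 2.66], [-2.55, 2.55]. Speed limits (rad/s): [2.57, 2.57, 3.14, 3.14, 3.14, 3.14].

### API

Orientations are given as a rotation vector (axis times angle).
In Python, from workcell import bot gives the robot as it stands.
- The arm moves only by the tool jog_arm, called after ">>>" as a command line: name --pt "numbers of a row" for each row, then --argument value for the rest. Schema: {"type":"object","properties":{"ticks":{"type":"array","items":{"type":"array","items":{"type":"number"},"minItems":4,"maxItems":4},"minItems":1,"maxItems":5},"jaw":{"type":"number"},"clamp_n":{"type":"number"},"only":{"type":"string"},"quiet":{"type":"boolean"},"lines":{"type":"string"}},"required":["ticks"],"additionalProperties":false}. ticks is a list of rows, 1 to 5 of them, each of 4 numbers: dx, dy, dz in m, then a turn about the tool's z in rad; each row shifts and turns the commanded pose from where the row before left it, along the tool's axes as they then stand; what a row does not reach is not made up. A row lasts 1/8 s, in which the tool goes at most 0.0625 m and 0.188 rad, less where a joint would pass 70% of its speed; a pose out of reach is approached as far as the arm can. jaw is the opening from 0.0 (shut) to 1.0 (fully open), set as the call begins (left out keeps the last). The fingers move at their own pace and stop on an object; clamp_n is the grip in N (left out, the last holds). Time passes only in rows, so rows that do not move let the fingers close. The tool returns the time, the measured TCP pose, the force, the opening and the grip force at its end. only (a regular expression) keeps the lines of the reply that match it, lines (a string "A,B") keeps lines A to B, and quiet returns only ok. Input that does not fit is refused with a message, and nothing moves.
- bot.read_state(): the state, without advancing time (a new reading comes with each control period).
- bot.read_camera(name): name is "side" or "top"; returns the picture (400x640x3 uint8, red, green, blue); there is no depth.
- bot.camera_info(name): a dict with "intrinsics" (3x3 intrinsics, pixels), "k1" (the pictures are not rectified: a ray, as slopes to the right and down, at radius r is drawn at 1 + k1 r^2 times it, then the intrinsics apply), "extrinsics" (4x4, takes a point from camera to world coordinates). Camera axes: x right, y down, z forward; pixel columns grow to the right and rows downward; lengths in m; the calibration is good to about 2 mm. A picture is of the moment at which its call begins. camera_info takes no time and is no camera call.
- bot.finish_job(): hands the job in; it is judged then, once.
The state is a dict: "time": time; "q": joint angles; "joint_vel": joint speeds; "joint_torque": joint torques, N m; "tool_pos": TCP position; "tcp_rot": TCP orientation; "wrist_force": force on the tool from outside, world axes, zero at the start; "torque": the same for the moment, N m; "width": opening from 0.0 (shut) to 1.0 (fully open); "grip_force": force on a finger pad.
Only numpy, scipy, OpenCV 4.12 (cv2) and the standard library are available. Lean on these libraries where they do the work, as an engineer would, in place of code of your own. Each camera call takes 0.05 s, during which the arm holds its last target. There are 200 camera calls.

### The job

Get the bench shaker loaded for its next run: first press its mushroom stop button fully down and leave it down while you work. Turn every upside-down aluminium cup mouth-up, stand it wholly on the shaker's grey platform, and stand one vial upright in each cup. When all cups are loaded, turn the mushroom clockwise until it is all the way up again, and leave the other things on the worktop where they are.

Things in the scene. Friction and masses are not known exactly. Their poses are not given: they have to be found in the camera images.
- cup_1: aluminium cup, 62 mm outside diameter (grips at about 61), 44 mm tall, wall 4, bottom 5 mm thick, 110 g; 2 or 3 alike cups are present, mouth-down. Origin: centre of the outer face of the closed bottom; z runs from there to the mouth, so it points down (origin 44 mm up) while mouth-down. It may be tipped a quarter turn at a time: laid on its side it rests on a faint flat and does not roll
- cup_2: aluminium cup, 62 mm outside diameter (grips at about 61), 44 mm tall, wall 4, bottom 5 mm thick, 110 g; 2 or 3 alike cups are present, mouth-down. Origin: centre of the outer face of the closed bottom; z runs from there to the mouth, so it points down (origin 44 mm up) while mouth-down. It may be tipped a quarter turn at a time: laid on its side it rests on a faint flat and does not roll
- cup_3: aluminium cup, 62 mm outside diameter (grips at about 61), 44 mm tall, wall 4, bottom 5 mm thick, 110 g; 2 or 3 alike cups are present, mouth-down. Origin: centre of the outer face of the closed bottom; z runs from there to the mouth, so it points down (origin 44 mm up) while mouth-down. It may be tipped a quarter turn at a time: laid on its side it rests on a faint flat and does not roll
- vial_1: closed sample vial standing upright on the worktop: body 22 mm in diameter, grip it below 46 mm; 52 to 54 mm tall over its snap cap, 18 g. Origin under the foot, z up; the body's axis lies 2 mm to +y of the origin in the vial's own frame. The four vials serve alike; any may be left over
- vial_2: closed sample vial standing upright on the worktop: body 22 mm in diameter, grip it below 46 mm; 52 to 54 mm tall over its snap cap, 18 g. Origin under the foot, z up; the body's axis lies 2 mm to +y of the origin in the vial's own frame. The four vials serve alike; any may be left over
- vial_3: closed sample vial standing upright on the worktop: body 22 mm in diameter, grip it below 46 mm; 52 to 54 mm tall over its snap cap, 18 g. Origin under the foot, z up; the body's axis lies 2 mm to +y of the origin in the vial's own frame. The four vials serve alike; any may be left over
- vial_4: closed sample vial standing upright on the worktop: body 22 mm in diameter, grip it below 46 mm; 52 to 54 mm tall over its snap cap, 18 g. Origin under the foot, z up; the body's axis lies 2 mm to +y of the origin in the vial's own frame. The four vials serve alike; any may be left over
- shaker: low bench shaker, fixed: flat grey platform 170 mm (its x) by 330 mm (its y, across in front of the robot), top surface 35 mm above the worktop, no rim. Origin: on the worktop under the platform's centre. Keep the arm off two tall fixed things near it: a big grey instrument left of y = 0.30 m and a screen across the back at x = 0.8 m, y from -0.27 to 0.23 m
- stop_box: stop station, fixed: grey box 66 x 66 mm, 46 mm tall, carrying a mushroom button with a cap 40 mm in diameter. Origin: centre of its underside on the worktop. It stands at the right of the shaker
- stop_top (a point): centre of the top of the mushroom cap, 90 mm above the worktop when released and 82 mm when pressed. The cap has upright sides, 40 mm across, from 6 to 23 mm below this point, where the fingers can grip it to turn it
- stop_plunger (a joint): how far the button is pressed (m): 0 up, 0.008 fully down. It takes 5 to 12 N and stays where it is left. It runs on a coarse thread: going down, the cap turns counter-clockwise seen from above; turning the cap clockwise lifts it again, 8 mm per radian (follow it up while turning)
- stop_cap (a joint): angle of the mushroom cap (rad): 0 released, 1.0 fully pressed; counter-clockwise seen from above is positive; turn it clockwise back to 0 to release the stop
- die_plunger: steel die plunger with a waist, 43 mm across and 60 mm tall (a bystander; leave it alone)
- timer: white bench timer 58 x 66 mm, 20 mm tall (a bystander; leave it alone)
- jar: small white jar with a dark cap, 48 mm across, 66 mm tall (a bystander; leave it alone)
- tape_roll: roll of tape lying flat, 96 mm across, 25 mm tall (a bystander; leave it alone)

How it is judged:
By the outcome, as a careful person would: the job done as asked, in the order asked, and still so for the second after the job is handed in, with the robot touching nothing.
Of cup_1, cup_2, cup_3 only 2 to 3 are there at a start; the rules pass over those that are not, and their reading is None.
At some moment in a run one of cup_1, cup_2, cup_3 may be knocked a few centimetres aside while the robot is not near it.
Once in a run the grip may slacken for a moment while it holds something.
It also fails if it takes over 210 s, if anything falls off the work surface, if the arm or the gripper's body presses on something with over 40 N, if the wrist force passes 120 N, or if a joint passes its speed limit or range.

## Working session

There is one attempt and no reset: what is moved stays moved. The work goes in short steps, Python scripts to look and compute and a tool call to move; the robot and the scene stay as the last step left them, time stands still between calls to the robot, and variables do not carry over. Pictures are saved under pics/ and viewed, at most 14 in all, crops included, and the job is handed in when it is done.

```bash
ls; mkdir -p pics
```

Run:
```python
from workcell import bot
import cv2,numpy as np
for n in("side","top"):
    im=bot.read_camera(n); cv2.imwrite(f"pics/{n}0.png",im[:,:,::-1]); i=bot.camera_info(n); print(n,i["k1"]);print(np.round(i["intrinsics"],1));print(np.round(i["extrinsics"],3))
print(bot.read_state(),bot.hold_point_z)
```

```text
pics
workcell.py
side 0.009228515445734256
[[410.9   0.  317.3]
 [  0.  410.9 197.8]
 [  0.    0.    1. ]]
[[ 0.98  -0.132  0.148  0.378]
 [-0.199 -0.667  0.718 -0.774]
 [ 0.004 -0.733 -0.68   0.78 ]
 [ 0.     0.     0.     1.   ]]
top -0.058530421614428604
[[384.9   0.  316.2]
 [  0.  384.9 197.1]
 [  0.    0.    1. ]]
[[ 0.014 -0.999  0.053  0.477]
 [-1.    -0.015 -0.014 -0.003]
 [ 0.015 -0.053 -0.999  1.213]
 [ 0.     0.     0.     1.   ]]
{'time': 0.1, 'q': array([ 1.15608596e+00,  2.64679819e-01,  1.60525828e+00,  4.29150836e-05,
        1.27368983e+00, -3.68901549e-02]), 'joint_vel': array([ 0.0016426 , -0.00055378, -0.00169565,  0.000429  , -0.00130211,
        0.00028016]), 'joint_torque': array([ 1.59515334e-03, -5.16708577e+01, -3.68587697e+01, -5.43681870e-05,
        6.36857265e-03,  3.40360418e-05]), 'tool_pos': array([0.24871823, 0.62679035, 0.23007391]), 'tcp_rot': array([-0.58988107, -3.08521006,  0.00310093]), 'wrist_force': array([-0.28772716,  0.30116306, -0.34040365]), 'torque': array([-0.05410817,  0.01304609,  0.00597647]), 'grip_force': 0.0, 'width': 0.9951375055070536} 0.0187
```

View pics/side0.png

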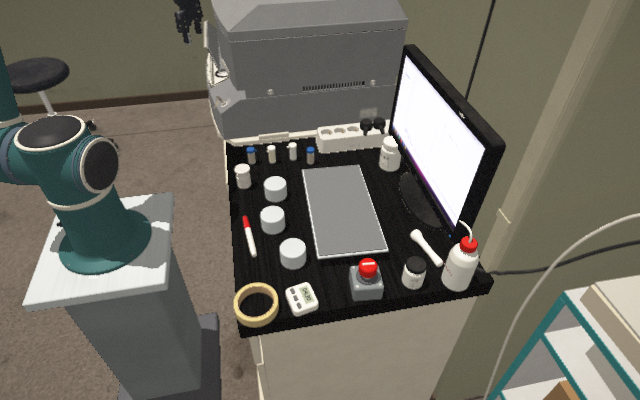

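View pics/top0.png

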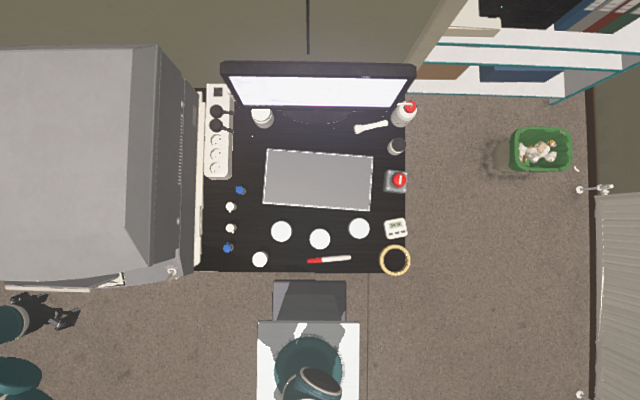

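Create h.py:
```python
import cv2,numpy as np
from workcell import bot
from scipy.spatial.transform import Rotation as R
def ray(n,p):
    i=bot.camera_info(n);K=np.array(i["intrinsics"]);E=np.array(i["extrinsics"])
    d=np.array([(p[0]-K[0,2])/K[0,0],(p[1]-K[1,2])/K[1,1]]);s=d.copy()
    for _ in range(10): s=d/(1+i["k1"]*(s@s))
    return E[:3,3],E[:3,:3]@np.array([*s,1.])
def onz(n,p,z):
    o,v=ray(n,p);return o+v*(z-o[2])/v[2]
def proj(n,P):
    i=bot.camera_info(n);K=np.array(i["intrinsics"]);E=np.array(i["extrinsics"])
    c=E[:3,:3].T@(np.array(P)-E[:3,3]);s=c[:2]/c[2];s=s*(1+i["k1"]*(s@s));return s*[K[0,0],K[1,1]]+K[:2,2]
def blobs(im,mask,box,lo,hi):
    m=mask.astype(np.uint8);k=np.zeros_like(m);k[box[1]:box[3],box[0]:box[2]]=1;m*=k
    n,l,s,c=cv2.connectedComponentsWithStats(m)
    return [(c[i],s[i,4],s[i,2:4]) for i in range(1,n) if lo<=s[i,4]<=hi]
def st():
    s=bot.read_state();p=s["tool_pos"];M=R.from_rotvec(s["tcp_rot"]).as_matrix()
    print("t%.1f tcp"%s["time"],np.round(p,4),"y-axis",np.round(M[:2,1],3),"F",np.round(s["wrist_force"],1),"w%.3f g%.1f"%(s["width"],s["grip_force"]));return p,M
def togo(P):
    p,M=st();print("tool-axes move:",np.round(M.T@(np.array(P)-p),4))
```

Run:
```python
from h import *
im=bot.read_camera("top");v=im.max(2).astype(int);mn=im.min(2).astype(int)
print("white");
for c,a,s in blobs(im,(mn>120),(200,170,415,272),8,900): print(np.round(c,1),a,s,"z0 %s z44 %s z53 %s"%tuple(np.round(onz("top",c,z)[:2],4) for z in(0,.044,.053)))
h=cv2.cvtColor(im,cv2.COLOR_RGB2HSV)
print("blue")
for c,a,s in blobs(im,(h[...,0]>100)&(h[...,0]<130)&(h[...,1]>110)&(v>70),(200,170,415,272),5,900): print(np.round(c,1),a,s,np.round(onz("top",c,.053),4))
print("red")
for c,a,s in blobs(im,((h[...,0]>170)|(h[...,0]<8))&(h[...,1]>130)&(v>90),(200,90,415,272),5,900): print(np.round(c,1),a,s,np.round(onz("top",c,.088),4))
g=(h[...,1]<30)&(v>90)&(v<215)
for c,a,s in blobs(im,g,(255,140,380,215),2000,9000): 
    print("platform",c,a,s,onz("top",c,.035))
for p in[(266,149),(374,156),(371,211),(263,203)]: print(np.round(onz("top",p,.035),4))
print("instr",[np.round(onz("top",(170,285),z),3) for z in(0,.3)])
im=bot.read_camera("side");mn=im.min(2)
for c,a,s in blobs(im,(mn>110),(225,140,320,280),20,2000): print("side",np.round(c,1),a,s,np.round(onz("side",c,.03),4))
a=bot.read_camera("top")[170:275,215:415];b=bot.read_camera("side")[140:300,225:405]
cv2.imwrite("pics/z.png",np.vstack([cv2.resize(a,(600,315),interpolation=2)[:280],cv2.resize(b,(600,533))[:320]])[:,:,::-1])
```

```text
white
[211.1 184. ] 425 [32 65] z0 [0.5778 0.3132] z44 [0.5741 0.3018] z53 [0.5734 0.2994]
[395.5 182.5] 238 [22 23] z0 [ 0.5914 -0.2716] z44 [ 0.5872 -0.2618] z53 [ 0.5864 -0.2598]
[400.  179.4] 27 [ 3 10] z0 [ 0.6016 -0.2858] z44 [ 0.5971 -0.2755] z53 [ 0.5962 -0.2734]
[229.9 206.4] 71 [10 11] z0 [0.5079 0.2517] z44 [0.5068 0.2424] z53 [0.5066 0.2405]
[358.8 227.9] 349 [21 21] z0 [ 0.4459 -0.1556] z44 [ 0.447  -0.1501] z53 [ 0.4473 -0.1489]
[395.4 228. ] 406 [24 21] z0 [ 0.4471 -0.2717] z44 [ 0.4482 -0.262 ] z53 [ 0.4484 -0.26  ]
[280.9 231. ] 351 [21 21] z0 [0.433  0.0897] z44 [0.4346 0.0863] z53 [0.435  0.0856]
[229.9 227.9] 65 [ 9 10] z0 [0.4401 0.25  ] z44 [0.4415 0.2409] z53 [0.4417 0.239 ]
[319.3 238.6] 343 [21 21] z0 [ 0.4107 -0.0313] z44 [ 0.4131 -0.0303] z53 [ 0.4136 -0.0301]
[200. 245.] 19 [ 1 19] z0 [0.3851 0.3432] z44 [0.3884 0.3307] z53 [0.3891 0.3281]
[394.7 256.9] 213 [31 27] z0 [ 0.3561 -0.2701] z44 [ 0.3605 -0.2604] z53 [ 0.3614 -0.2584]
[259.2 259. ] 189 [16 15] z0 [0.3445 0.1561] z44 [0.3493 0.1503] z53 [0.3502 0.1491]
[335.7 258.1] 150 [30  7] z0 [ 0.3505 -0.083
[... 490 characters left out ...]
77 0.035 ]
[ 0.6694 -0.1965  0.035 ]
[ 0.4991 -0.1882  0.035 ]
[0.5189 0.1433 0.035 ]
instr [array([0.258, 0.435, 0.   ]), array([0.312, 0.327, 0.3  ])]
side [243.5 149.9] 321 [64 51] [0.3623 0.2738 0.03  ]
side [317.9 144.2] 33 [ 4 12] [0.5923 0.2592 0.03  ]
side [292.2 149.8] 119 [10 18] [0.5089 0.2454 0.03  ]
side [271.  152.8] 111 [ 9 18] [0.4435 0.243  0.03  ]
side [242.3 175. ] 312 [16 24] [0.3508 0.1534 0.03  ]
side [313.2 202.2] 973 [18 91] [0.5273 0.0034 0.03  ]
side [274.8 188.2] 490 [22 26] [0.4346 0.0789 0.03  ]
side [272.  219.1] 577 [24 29] [ 0.4129 -0.0374  0.03  ]
side [250.3 241.2] 185 [12 30] [ 0.3527 -0.101   0.03  ]
side [292.4 252.8] 694 [27 31] [ 0.4466 -0.1563  0.03  ]
```

View pics/z.png

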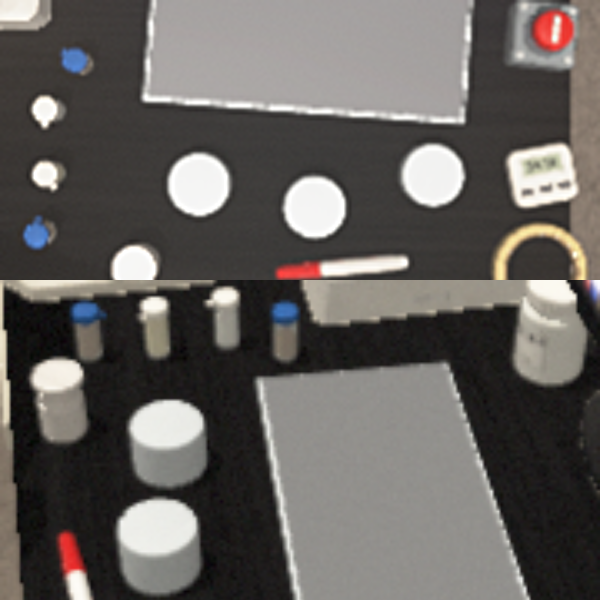

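>>> jog_arm --pt "0 0 -0.02 -0.126" --pt "0 0 -0.02 -0.126" --pt "0 0 -0.02 -0.126" --pt "0.03 -0.02 0 0" --pt "0.03 -0.02 0 0" --jaw 0

```text
time: 0.92
tool_pos: [0.1886, 0.5871, 0.2915]
tcp_rot: [0.001, 3.142, 0.001]
wrist_force: [-0.3, 0.3, 0.9]
width: 0.001
grip_force: 0.0
```

>>> jog_arm --pt "0.02 -0.04 0 0" --pt "0.02 -0.05 0 0" --pt "0 -0.05 0 0" --pt "0 -0.05 0 0" --pt "0 -0.04 0 0"

```text
time: 1.55
tool_pos: [0.1487, 0.3556, 0.2913]
tcp_rot: [-0.001, 3.141, 0.0]
wrist_force: [0.1, -0.5, -0.3]
width: 0.004
grip_force: 0.0
```

```bash
python3 -c "
from h import *
st()"
```

```text
t1.6 tcp [0.1487 0.3556 0.2913] y-axis [-0.001  1.   ] F [ 0.1 -0.5 -0.3] w0.004 g0.0
```

>>> jog_arm --pt "-0.035 -0.025 0 0" --pt "-0.035 -0.025 0 0" --pt "-0.03 -0.025 0 0" --pt "-0.03 -0.035 0 0" --pt "-0.03 -0.035 0 0"

```text
time: 2.17
tool_pos: [0.3098, 0.2113, 0.2915]
tcp_rot: [-0.001, 3.141, 0.001]
wrist_force: [0.7, 0.3, -0.2]
width: 0.002
grip_force: 0.0
```

>>> jog_arm --pt "-0.03 -0.045 0 0" --pt "-0.03 -0.045 0 0" --pt "-0.03 -0.045 0.01 0" --pt "-0.03 -0.045 0.01 0" --pt "-0.03 -0.045 0.02 0"

```text
time: 2.8
tool_pos: [0.4607, -0.0144, 0.2522]
tcp_rot: [0.001, 3.138, 0.0]
wrist_force: [0.9, 1.1, 0.1]
width: -0.001
grip_force: 0.0
```

>>> jog_arm --pt "-0.03 -0.05 0.02 0" --pt "-0.03 -0.05 0.02 0" --pt "-0.03 -0.05 0.02 0" --pt "-0.03 -0.05 0.02 0"

```text
time: 3.3
tool_pos: [0.58, -0.2144, 0.1707]
tcp_rot: [0.0, 3.141, 0.0]
wrist_force: [0.3, 0.8, 1.0]
width: -0.001
grip_force: 0.0
```

```bash
python3 -c "
from h import *
togo([.591,-.2615,.1])"
```

```text
t3.3 tcp [ 0.58   -0.2144  0.1707] y-axis [0. 1.] F [0.3 0.8 1. ] w-0.001 g0.0
tool-axes move: [-0.011  -0.0471  0.0707]
```

>>> jog_arm --pt "-0.006 -0.024 0.03 0" --pt "-0.005 -0.023 0.03 0" --pt "0 0 0.012 0" --pt "0 0 0.004 0" --pt "0 0 0.004 0"

```text
time: 3.92
tool_pos: [0.5909, -0.259, 0.0924]
tcp_rot: [-0.002, 3.14, -0.001]
wrist_force: [-0.4, -0.2, 0.9]
width: -0.003
grip_force: 0.0
```

>>> jog_arm --pt "0 0 0.003 0" --pt "0 0 0.003 0" --pt "0 0 0.003 0" --pt "0 0 0.001 0" --pt "0 0 0 0"

```text
time: 4.55
tool_pos: [0.591, -0.2597, 0.0821]
tcp_rot: [-0.0, 3.14, -0.001]
wrist_force: [1.3, 0.5, 3.4]
width: -0.0
grip_force: 1.7
```

>>> jog_arm --pt "0 0 0.001 0" --pt "0 0 0.001 0" --pt "0 0 0.001 0" --pt "0 0 0 0"

```text
time: 5.05
tool_pos: [0.5914, -0.26, 0.0814]
tcp_rot: [-0.0, 3.139, -0.002]
wrist_force: [-2.7, 2.0, 15.9]
width: 0.001
grip_force: 7.7
```

>>> jog_arm --pt "0 0 0.001 0" --pt "0 0 0.001 0" --pt "0 0 0 0"

```text
time: 5.42
tool_pos: [0.5916, -0.2601, 0.0812]
tcp_rot: [-0.001, 3.139, -0.002]
wrist_force: [-6.6, 3.9, 23.7]
width: 0.0
grip_force: 11.7
```

>>> jog_arm --pt "0 0 -0.04 0" --pt "0.03 0.02 -0.02 0.06" --pt "0.04 0.03 0 0" --pt "0.04 0.03 0 0" --pt "0.034 0.03 0 0" --jaw 1

```text
time: 6.05
tool_pos: [0.4494, -0.1417, 0.1352]
tcp_rot: [-0.095, -3.138, -0.001]
wrist_force: [0.1, 0.2, 0.2]
width: 0.994
grip_force: 0.0
```

Run:
```python
from h import *
for n,box in(("top",(215,170,415,272)),("side",(225,140,410,300))):
    im=bot.read_camera(n);cv2.imwrite(f"pics/{n}1.png",im[:,:,::-1])
    for c,a,s in blobs(im,im.min(2)>120,box,300,1200):print(n,np.round(c,1),a,s,np.round(onz(n,c,.044),4))
togo([.447,-.15,.1])
```

```text
top [280.9 231. ] 353 [21 21] [0.4346 0.0864 0.044 ]
top [319.3 238.6] 346 [21 21] [ 0.413  -0.0302  0.044 ]
side [365.2 149.4] 1182 [85 31] [0.7231 0.186  0.044 ]
side [271.8 218.9] 552 [24 28] [ 0.4117 -0.0503  0.044 ]
side [292.3 253.3] 627 [25 30] [ 0.4449 -0.1693  0.044 ]
side [300.2 291.9] 401 [32 18] [ 0.445  -0.2761  0.044 ]
t6.2 tcp [ 0.4467 -0.1398  0.1341] y-axis [0.058 0.998] F [-0.1  0.3 -0.1] w0.997 g0.0
tool-axes move: [-0.0011 -0.0102  0.0341]
```

View pics/side1.png

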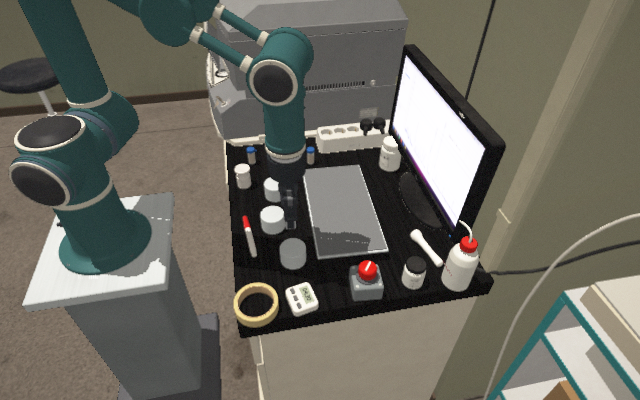

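>>> jog_arm --pt "-0.001 -0.01 0.03 0" --pt "0 0 0.05 0" --pt "0 0 0.04 0" --pt "0 0 0.01 0" --pt "0 0 0 0"

```text
time: 6.78
tool_pos: [0.4521, -0.1531, 0.0059]
tcp_rot: [-0.094, -3.139, -0.001]
wrist_force: [-0.2, -0.6, 0.6]
width: 1.002
grip_force: 0.0
```

>>> jog_arm --pt "0 0 0 0" --pt "0 0 0 0" --pt "0 0 0 0" --jaw 0 --clamp_n 30

```text
time: 7.15
tool_pos: [0.4541, -0.1537, 0.0085]
tcp_rot: [0.094, 3.136, -0.002]
wrist_force: [-0.9, 0.8, 6.5]
width: 0.725
grip_force: 32.8
```

```bash
python3 -c "
from h import *
st()"
```

```text
t7.2 tcp [ 0.4541 -0.1537  0.0085] y-axis [0.06  0.998] F [-0.9  0.8  6.5] w0.725 g32.8
```

>>> jog_arm --pt "0 0 -0.03 0" --pt "0 0 -0.03 0" --pt "-0.013 0.015 0 0" --pt "-0.013 0.015 0 0" --pt "0 0 0 0" --jaw 0 --clamp_n 30

```text
time: 7.78
tool_pos: [0.4808, -0.1236, 0.0665]
tcp_rot: [0.091, 3.14, -0.0]
wrist_force: [0.0, -0.2, -1.2]
width: 0.726
grip_force: 33.5
```

>>> jog_arm --pt "0 0 0.01 0" --pt "0 0 0.004 0" --pt "0 0 0.004 0" --pt "0 0 0.004 0" --pt "0 0 0.004 0" --jaw 0 --clamp_n 20

```text
time: 8.4
tool_pos: [0.4799, -0.1247, 0.04]
tcp_rot: [0.094, 3.14, -0.0]
wrist_force: [0.6, 0.2, -0.5]
width: 0.73
grip_force: 33.5
```

```bash
python3 -c "
from h import *
st()
im=bot.read_camera('side');cv2.imwrite('pics/s2.png',cv2.resize(im[150:330,200:440],(800,600))[:,:,::-1])"
```

```text
t8.4 tcp [ 0.4799 -0.1247  0.04  ] y-axis [0.06  0.998] F [ 0.6  0.2 -0.5] w0.730 g33.5
```

View pics/s2.png

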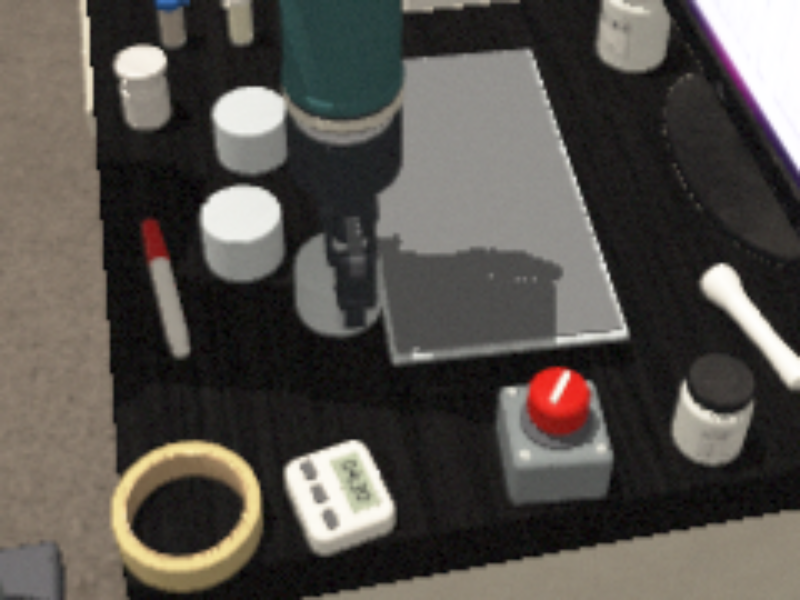

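>>> jog_arm --pt "0 0 -0.015 0" --pt "-0.007 0 0 0" --pt "0 0 0.01 0" --pt "0 0 0.004 0" --pt "0 0 0.004 0"

```text
time: 9.07
tool_pos: [0.4849, -0.1246, 0.0378]
tcp_rot: [-0.093, -3.135, -0.001]
wrist_force: [-11.7, 1.1, 19.2]
width: 0.725
grip_force: 35.5
```

>>> jog_arm --pt "0 0 0.004 0" --pt "0 0 0.004 0" --pt "0 0 0.004 0"

```text
time: 9.45
tool_pos: [0.4835, -0.1239, 0.0239]
tcp_rot: [-0.094, -3.133, -0.003]
wrist_force: [-5.4, 1.5, 3.8]
width: 0.727
grip_force: 21.0
```

```bash
python3 -c "
from h import *
st()"
```

```text
t9.4 tcp [ 0.4835 -0.1239  0.0239] y-axis [0.06  0.998] F [-5.4  1.5  3.8] w0.727 g21.0
```

>>> jog_arm --pt "0 0 0.004 0" --pt "0 0 0.004 0" --pt "0 0 0.003 0" --pt "0 0 0 0"

```text
time: 9.95
tool_pos: [0.4866, -0.1241, 0.0162]
tcp_rot: [-0.094, -3.138, -0.002]
wrist_force: [-8.4, 4.7, 23.0]
width: 0.728
grip_force: 22.0
```

```bash
python3 -c "
from h import *
im=bot.read_camera('side');cv2.imwrite('pics/s3.png',cv2.resize(im[195:285,250:370],(800,600))[:,:,::-1])"
```

```text
(no output)
```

View pics/s3.png

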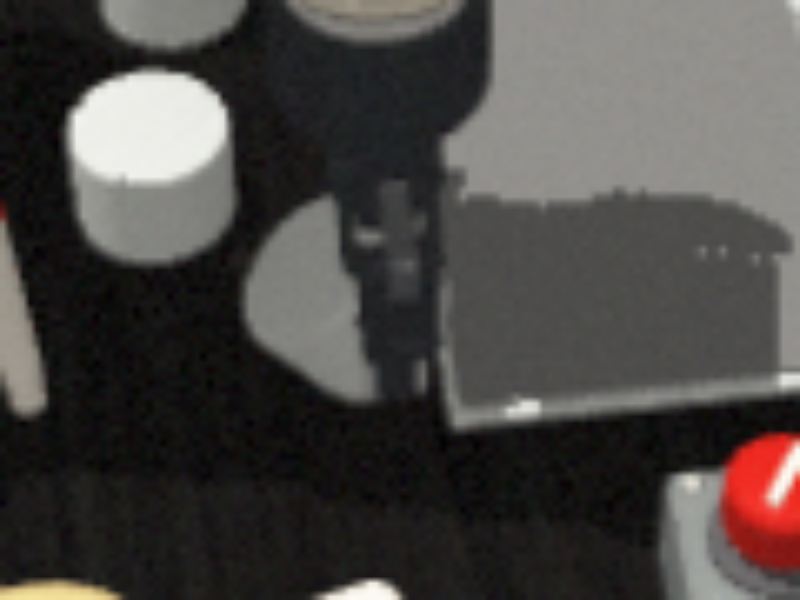

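>>> jog_arm --pt "0.006 0 0.001 0" --pt "0.008 0 0.001 0" --pt "0.008 0 0.001 0" --pt "0.008 0 0.001 0"

```text
time: 10.5
tool_pos: [0.4667, -0.1263, 0.0156]
tcp_rot: [0.092, 3.121, -0.009]
wrist_force: [7.2, -3.1, 14.9]
width: 0.73
grip_force: 12.4
```

>>> jog_arm --pt "0.003 0 0.002 0" --pt "0.003 0 0.002 0" --pt "0 0 0 0"

```text
time: 10.88
tool_pos: [0.4625, -0.1273, 0.013]
tcp_rot: [0.092, 3.118, -0.012]
wrist_force: [8.2, -4.7, 20.5]
width: 0.72
grip_force: 16.9
```

```bash
python3 -c "
from h import *
im=bot.read_camera('side');cv2.imwrite('pics/s4.png',cv2.resize(im[195:285,250:370],(800,600))[:,:,::-1])"
```

```text
(no output)
```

View pics/s4.png

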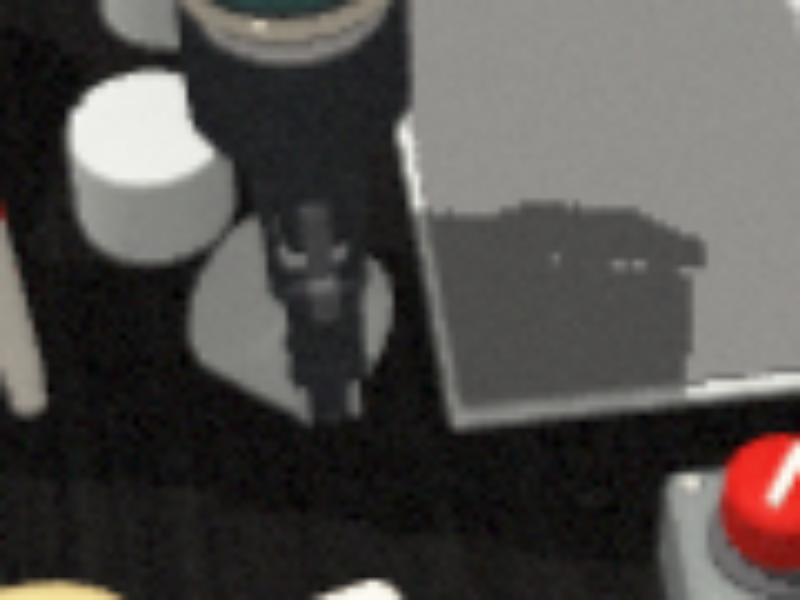

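>>> jog_arm --pt "0 0 -0.02 0" --pt "-0.01 0 -0.002 0" --pt "-0.013 0 0 0" --pt "0 0 0.008 0" --pt "0 0 0.004 0" --jaw 0 --clamp_n 20

```text
time: 11.55
tool_pos: [0.4726, -0.1236, 0.0144]
tcp_rot: [-0.093, -3.137, -0.001]
wrist_force: [0.0, -0.6, -0.6]
width: 0.722
grip_force: 23.1
```

>>> jog_arm --pt "0 0 0.004 0" --pt "0 0 0.004 0" --pt "0 0 0.003 0" --pt "-0.002 0 0.002 0"

```text
time: 12.05
tool_pos: [0.478, -0.1253, 0.0067]
tcp_rot: [0.092, 3.138, -0.003]
wrist_force: [-9.2, 0.2, 28.3]
width: 0.719
grip_force: 20.9
```

```bash
python3 -c "
from h import *
im=bot.read_camera('side');cv2.imwrite('pics/s5.png',cv2.resize(im[195:285,250:370],(800,600))[:,:,::-1])"
```

View pics/s5.png

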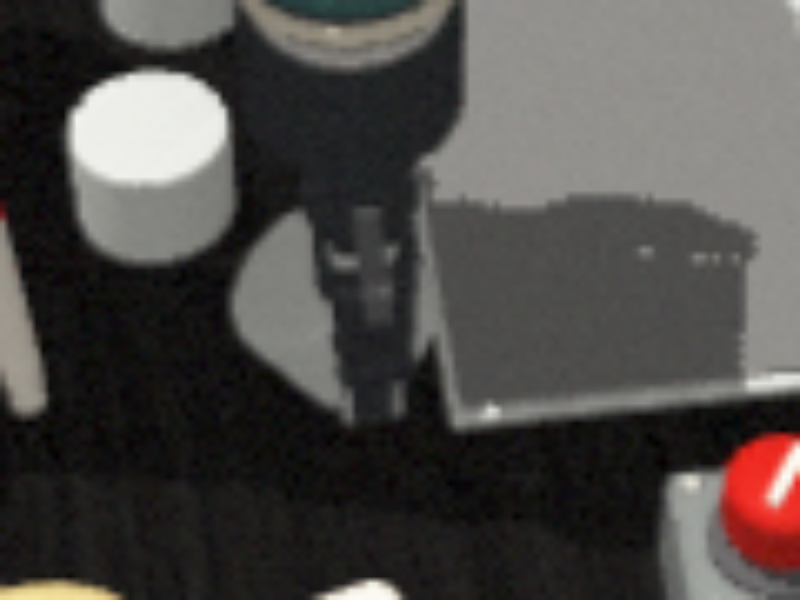

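>>> jog_arm --pt "0 0 -0.004 0" --pt "-0.004 0 0 0" --pt "-0.004 0 0 0" --pt "-0.004 0 0 0" --pt "0 0 0 0" --jaw 0 --clamp_n 20

```text
time: 12.72
tool_pos: [0.4811, -0.1239, 0.0056]
tcp_rot: [-0.092, -3.126, -0.004]
wrist_force: [-15.3, -0.2, 15.7]
width: 0.714
grip_force: 18.0
```

```bash
python3 -c "
from h import *
st()
im=bot.read_camera('side');cv2.imwrite('pics/s6.png',cv2.resize(im[195:285,250:370],(800,600))[:,:,::-1])"
```

```text
t12.7 tcp [ 0.4811 -0.1239  0.0056] y-axis [0.059 0.998] F [-15.3  -0.2  15.7] w0.714 g18.0
```

View pics/s6.png

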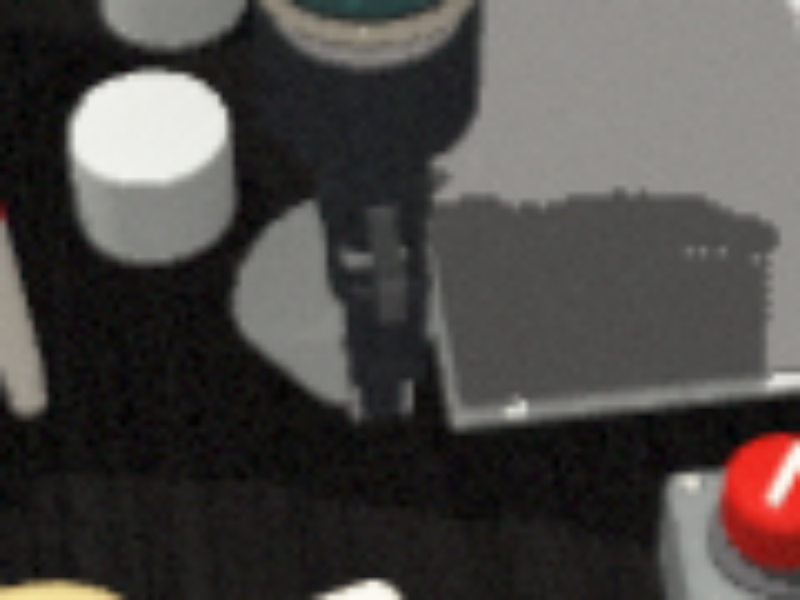

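>>> jog_arm --pt "0 0 0 0" --pt "0 0 0 0" --pt "0 0 -0.03 0" --pt "0 0 -0.05 0" --pt "0 0 -0.05 0" --jaw 1

```text
time: 13.4
tool_pos: [0.4879, -0.1249, 0.1381]
tcp_rot: [-0.094, -3.14, -0.0]
wrist_force: [0.0, -0.8, 0.8]
width: 1.002
grip_force: 0.0
```

>>> jog_arm --pt "-0.04 0 -0.04 0" --pt "-0.06 0 0 0" --pt "-0.06 0 0 0"

```text
time: 13.78
tool_pos: [0.6503, -0.1348, 0.1787]
tcp_rot: [0.094, 3.137, -0.001]
wrist_force: [0.5, -0.3, 0.5]
width: 1.0
grip_force: 0.0
```

Run:
```python
from h import *
st()
im=bot.read_camera('side');im2=bot.read_camera('top');b=cv2.resize(im[195:285,250:370],(400,300));a=cv2.resize(im2[190:265,300:400],(400,300))
cv2.imwrite('pics/s7.png',np.hstack([a,b])[:,:,::-1])
```

```text
t13.8 tcp [ 0.6503 -0.1348  0.1787] y-axis [0.06  0.998] F [ 0.5 -0.3  0.5] w1.000 g0.0
```

View pics/s7.png

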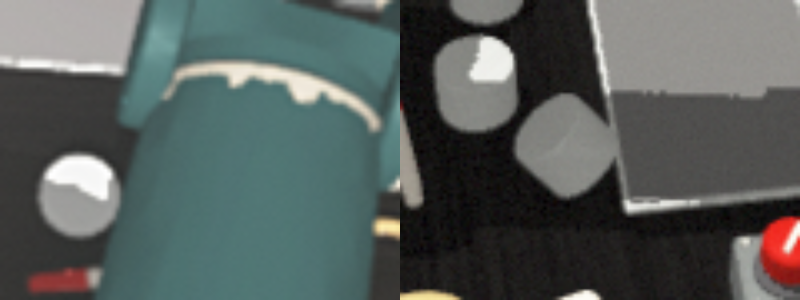

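>>> jog_arm --pt "0.035 0.002 0.02 0" --pt "0.035 0.001 0.02 0" --pt "0.03 0.001 0.03 0" --pt "0 0 0.05 0" --pt "0 0 0.019 0" --jaw 0 --clamp_n 20

```text
time: 14.5
tool_pos: [0.5448, -0.1238, 0.0353]
tcp_rot: [-0.094, -3.135, -0.002]
wrist_force: [0.6, -0.3, -0.9]
width: 0.0
grip_force: 0.0
```

```bash
python3 -c "
from h import *
togo([.53,-.124,.039])"
```

```text
t14.5 tcp [ 0.5448 -0.1238  0.0353] y-axis [0.06  0.998] F [ 0.6 -0.3 -0.9] w0.000 g0.0
tool-axes move: [ 0.0148 -0.0011 -0.0036]
```

>>> jog_arm --pt "0.01 0 0 0" --pt "0.01 0 0 0" --pt "0.006 0 0 0" --pt "0.006 0 0 0" --pt "0.006 0 0 0"

```text
time: 15.12
tool_pos: [0.5105, -0.1225, 0.0389]
tcp_rot: [0.094, 3.138, -0.001]
wrist_force: [0.4, 0.0, 0.7]
width: -0.001
grip_force: 0.6
```

>>> jog_arm --pt "0.006 0 0 0" --pt "0.006 0 0 0" --pt "0.006 0 0 0" --pt "0 0 0 0"

```text
time: 15.62
tool_pos: [0.4913, -0.1211, 0.0381]
tcp_rot: [-0.094, -3.139, -0.0]
wrist_force: [-0.7, 0.1, -0.2]
width: -0.0
grip_force: 0.0
```

>>> jog_arm --pt "-0.01 0 -0.05 0" --pt "0 0 -0.05 0" --pt "-0.04 0.05 -0.02 0" --pt "-0.03 0.055 0 0" --pt "-0.03 0.055 0 0" --jaw 1

```text
time: 16.25
tool_pos: [0.6094, 0.0296, 0.1574]
tcp_rot: [0.095, 3.14, -0.0]
wrist_force: [0.5, -1.1, 1.2]
width: 1.001
grip_force: 0.0
```

>>> jog_arm --pt "0 0.055 0 0" --pt "0 0.055 0 0" --pt "0 0 0 0"

```text
time: 16.62
tool_pos: [0.6145, 0.142, 0.1562]
tcp_rot: [-0.086, -3.139, -0.001]
wrist_force: [-1.2, -0.1, -1.1]
width: 0.999
grip_force: 0.0
```

Run:
```python
from h import *
st()
im=bot.read_camera('side');im2=bot.read_camera('top');b=cv2.resize(im[185:295,240:387],(400,300));a=cv2.resize(im2[180:270,290:410],(400,300))
cv2.imwrite('pics/s8.png',np.hstack([a,b])[:,:,::-1])
```

```text
t16.6 tcp [0.6145 0.142  0.1562] y-axis [0.055 0.998] F [-1.2 -0.1 -1.1] w0.999 g0.0
```

View pics/s8.png

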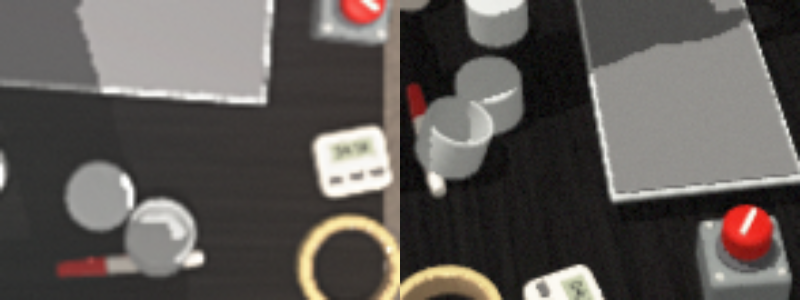

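Run:
```python
from h import *
c=onz("top",(338.2,250.9),.045);print(c)
for y in(0,):print(proj("top",c))
togo([c[0],c[1],.15])
```

```text
[ 0.37684622 -0.0879828   0.045     ]
[338.2 250.9]
t16.7 tcp [0.6144 0.1385 0.1562] y-axis [0.058 0.998] F [-0.1 -0.7  0.2] w0.999 g0.0
tool-axes move: [ 0.224  -0.2399  0.0068]
```

>>> jog_arm --pt "0.01 -0.04 -0.02 0" --pt "0.05 -0.03 -0.02 0" --pt "0.05 -0.03 0 0" --pt "0.03 -0.03 0 0.15" --pt "0.03 -0.03 0 0.18"

```text
time: 17.35
tool_pos: [0.4301, -0.0086, 0.1968]
tcp_rot: [0.621, 3.079, -0.001]
wrist_force: [-0.3, -1.2, 0.8]
width: 1.003
grip_force: 0.0
```

>>> jog_arm --pt "0 0 0 0.18" --pt "0 0 0 0.18" --pt "0 0 0 0.18" --pt "0 0 0 0.18" --pt "0 0 0 0.18"

```text
time: 17.98
tool_pos: [0.4311, -0.0078, 0.1967]
tcp_rot: [-1.899, -2.503, 0.001]
wrist_force: [-0.1, 0.9, 0.3]
width: 1.004
grip_force: 0.0
```

>>> jog_arm --pt "0 0 0 0.15" --pt "0 0 0 0.14" --pt "0 0 0 0"

```text
time: 18.35
tool_pos: [0.4313, -0.0075, 0.1968]
tcp_rot: [-2.232, -2.211, 0.001]
wrist_force: [-0.7, 0.7, 0.4]
width: 1.001
grip_force: 0.0
```

```bash
python3 -c "
from h import *
c=onz('top',(338.2,250.9),.045)
togo([c[0],c[1],.1])"
```

```text
t18.4 tcp [ 0.4313 -0.0075  0.1968] y-axis [ 1.   -0.01] F [-0.7  0.7  0.4] w1.001 g0.0
tool-axes move: [-0.0809 -0.0536  0.0968]
```

>>> jog_arm --pt "-0.04 -0.027 0 0" --pt "-0.041 -0.0265 0.03 0" --pt "0 0 0.05 0" --pt "0 0 0.05 0" --pt "0 0 0.035 0"

```text
time: 18.98
tool_pos: [0.3758, -0.0874, 0.0299]
tcp_rot: [-2.229, -2.212, 0.002]
wrist_force: [0.7, -0.3, 0.6]
width: 0.996
grip_force: 0.0
```

>>> jog_arm --pt "0 0 0.005 0" --pt "0 0 0 0"

```text
time: 19.23
tool_pos: [0.378, -0.0873, 0.0275]
tcp_rot: [2.231, 2.212, 0.0]
wrist_force: [0.5, 0.1, 0.8]
width: 0.998
grip_force: 0.0
```

>>> jog_arm --pt "0 0 0 0" --pt "0 0 0 0" --pt "0 0 0 0" --jaw 0 --clamp_n 40

```text
time: 19.6
tool_pos: [0.3799, -0.0875, 0.0296]
tcp_rot: [2.228, 2.21, 0.003]
wrist_force: [-1.3, 0.1, 8.9]
width: 0.751
grip_force: 41.1
```

>>> jog_arm --pt "0 0 -0.02 0" --pt "0 0 -0.05 0" --pt "0 0 -0.05 0"

```text
time: 19.98
tool_pos: [0.3777, -0.0868, 0.1493]
tcp_rot: [2.23, 2.211, 0.001]
wrist_force: [0.9, -0.4, -0.8]
width: 0.745
grip_force: 42.9
```

>>> jog_arm --pt "-0.011 0.057 0 0" --pt "-0.011 0.057 0 0" --pt "-0.011 0.057 0 0" --pt "-0.011 0.056 0.03 0" --pt "0 0 0.03 0"

```text
time: 20.6
tool_pos: [0.608, -0.1337, 0.089]
tcp_rot: [2.227, 2.209, 0.005]
wrist_force: [0.0, 0.3, -1.5]
width: 0.744
grip_force: 43.0
```

>>> jog_arm --pt "0 0 0.015 0" --pt "0 0 0.005 0" --pt "0 0 0.003 0" --pt "0 0 0.003 0" --pt "0 0 0 0"

```text
time: 21.22
tool_pos: [0.6033, -0.133, 0.0646]
tcp_rot: [2.23, 2.21, 0.001]
wrist_force: [-3.3, 0.1, 6.5]
width: 0.746
grip_force: 44.1
```

```bash
python3 -c "
from h import *
togo([.605,-.131,.06])"
```

```text
t21.2 tcp [ 0.6033 -0.133   0.0646] y-axis [ 1.    -0.009] F [-3.3  0.1  6.5] w0.746 g44.1
tool-axes move: [0.002  0.0017 0.0046]
```

>>> jog_arm --pt "0 0 0.002 0" --pt "0 0 0 0" --jaw 0 --clamp_n 20

```text
time: 21.48
tool_pos: [0.6033, -0.1333, 0.0643]
tcp_rot: [2.229, 2.21, 0.001]
wrist_force: [-6.8, 0.1, 14.9]
width: 0.749
grip_force: 45.5
```

>>> jog_arm --pt "0 0 0 0" --pt "0 0 0 0" --pt "0 0 -0.01 0" --pt "0 0 -0.05 0" --pt "0 0 -0.05 0" --jaw 1

```text
time: 22.1
tool_pos: [0.6021, -0.1324, 0.1707]
tcp_rot: [-2.231, -2.211, 0.001]
wrist_force: [1.3, 0.4, 0.4]
width: 1.0
grip_force: 0.0
```

>>> jog_arm --pt "0.05 -0.02 0 0" --pt "0.06 -0.02 0 0" --pt "0.06 -0.02 0 0" --pt "0.06 0 0 0" --pt "0 0 0 0"

```text
time: 22.72
tool_pos: [0.5448, 0.1005, 0.1707]
tcp_rot: [2.225, 2.218, 0.003]
wrist_force: [0.5, -0.5, -0.0]
width: 0.998
grip_force: 0.0
```

Run:
```python
from h import *
st()
im=bot.read_camera('side');im2=bot.read_camera('top')
for n,i,box in(("top",im2,(250,145,412,275)),("side",im,(225,140,410,300))):
  for c,a,s in blobs(i,i.min(2)>150,box,150,1200):print(n,np.round(c,1),a,s,np.round(onz(n,c,.079 if c[1]<210 and n=="top" else .044),4))
b=cv2.resize(im[165:285,240:400],(400,300));a=cv2.resize(im2[150:270,250:410],(400,300))
cv2.imwrite('pics/s9.png',np.hstack([a,b])[:,:,::-1])
```

```text
t22.7 tcp [0.5448 0.1005 0.1707] y-axis [ 1.    -0.003] F [ 0.5 -0.5 -0. ] w0.998 g0.0
top [305.6 175.6] 302 [21 23] [0.6002 0.0136 0.079 ]
top [393.7 183.5] 153 [21 22] [ 0.5807 -0.2486  0.079 ]
top [395.5 228. ] 370 [24 21] [ 0.4482 -0.2622  0.044 ]
top [279.3 233.8] 248 [23 26] [0.4261 0.0909 0.044 ]
top [319.4 238.7] 267 [18 18] [ 0.4128 -0.0307  0.044 ]
top [394.3 259.7] 174 [29 29] [ 0.3518 -0.2591  0.044 ]
side [388.  146.6] 176 [19 16] [0.7953 0.1866 0.044 ]
side [274.4 183.2] 266 [22 15] [0.435  0.0836 0.044 ]
side [351.4 223.9] 223 [27 20] [ 0.6023 -0.1057  0.044 ]
side [346.2 244.3] 310 [78 44] [ 0.5733 -0.1672  0.044 ]
side [362.  280.6] 177 [31 23] [ 0.581  -0.2739  0.044 ]
side [300.4 291.8] 331 [31 18] [ 0.4456 -0.2758  0.044 ]
```

View pics/s9.png

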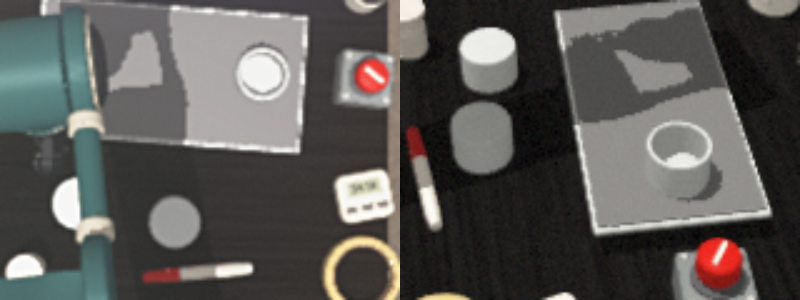

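>>> jog_arm --pt "0 0 0 -0.18" --pt "0 0 0 -0.18" --pt "0 0 0 -0.18" --pt "0 0 0 -0.18" --pt "0 0 0 -0.18"

```text
time: 23.45
tool_pos: [0.5454, 0.0945, 0.1699]
tcp_rot: [1.043, 2.964, -0.001]
wrist_force: [0.6, 0.1, 0.4]
width: 1.005
grip_force: 0.0
```

>>> jog_arm --pt "0 0 0 -0.18" --pt "0 0 0 -0.18" --pt "0 0 0 -0.18" --pt "0 0 0 -0.07" --pt "0 0 0 0"

```text
time: 24.08
tool_pos: [0.5453, 0.0948, 0.1699]
tcp_rot: [-0.115, -3.139, 0.001]
wrist_force: [0.1, 0.4, 0.8]
width: 1.003
grip_force: 0.0
```

```bash
python3 -c "
from h import *
togo([.4346,.0863,.1])"
```

```text
t24.1 tcp [0.5453 0.0948 0.1699] y-axis [0.073 0.997] F [0.1 0.4 0.8] w1.003 g0.0
tool-axes move: [ 0.1098 -0.0165  0.0699]
```

>>> jog_arm --pt "0.05 -0.008 0.02 -0.013" --pt "0.059 -0.007 0.03 0" --pt "0 0 0.05 0" --pt "0 0 0.035 0" --pt "0 0 0 0"

```text
time: 24.7
tool_pos: [0.4359, 0.0875, 0.0343]
tcp_rot: [-0.093, -3.134, 0.002]
wrist_force: [-0.1, -0.6, -0.1]
width: 0.998
grip_force: 0.0
```

```bash
python3 -c "
from h import *
togo([.4346,.0863,.005])"
```

```text
t24.7 tcp [0.4359 0.0875 0.0343] y-axis [0.059 0.998] F [-0.1 -0.6 -0.1] w0.998 g0.0
tool-axes move: [ 0.001  -0.0012  0.0293]
```

>>> jog_arm --pt "0.001 0 0.02 0" --pt "0 0 0.009 0" --pt "0 0 0 0"

```text
time: 25.08
tool_pos: [0.4383, 0.0886, 0.0081]
tcp_rot: [0.09, 3.14, -0.0]
wrist_force: [0.0, -1.0, 1.0]
width: 1.0
grip_force: 0.0
```

>>> jog_arm --pt "0 0 0 0" --pt "0 0 0 0" --pt "0 0 0 0" --jaw 0 --clamp_n 30

```text
time: 25.45
tool_pos: [0.439, 0.0888, 0.009]
tcp_rot: [0.089, 3.139, 0.0]
wrist_force: [-1.9, -1.7, 4.5]
width: 0.721
grip_force: 32.1
```

>>> jog_arm --pt "0 0 -0.03 0" --pt "0 0 -0.03 0" --pt "-0.027 0 0 0" --pt "-0.028 0 0 0" --pt "0 0 0 0" --jaw 0 --clamp_n 30

```text
time: 26.08
tool_pos: [0.4952, 0.0857, 0.0688]
tcp_rot: [0.09, 3.137, 0.001]
wrist_force: [-0.1, 0.5, -0.6]
width: 0.723
grip_force: 33.6
```

```bash
python3 -c "
from h import *
togo([.4905,.083,.06])"
```

```text
t26.1 tcp [0.4952 0.0857 0.0688] y-axis [0.057 0.998] F [-0.1  0.5 -0.6] w0.723 g33.6
tool-axes move: [ 0.0045 -0.003   0.0088]
```

>>> jog_arm --pt "0 0 0.012 0" --pt "0 0 0.01 0" --pt "0 0 0.004 0" --pt "0 0 0.004 0" --pt "0 0 0.004 0" --jaw 0 --clamp_n 20

```text
time: 26.7
tool_pos: [0.49, 0.0862, 0.0344]
tcp_rot: [-0.089, -3.134, -0.001]
wrist_force: [-12.3, 2.7, 17.2]
width: 0.723
grip_force: 32.3
```

>>> jog_arm --pt "0 0 0.004 0" --pt "0 0 0.004 0" --pt "0 0 0.004 0" --pt "0 0 0.004 0"

```text
time: 27.2
tool_pos: [0.4897, 0.0866, 0.0175]
tcp_rot: [-0.089, -3.134, -0.002]
wrist_force: [-11.0, 4.5, 23.8]
width: 0.718
grip_force: 21.6
```

>>> jog_arm --pt "0 0 0.004 0" --pt "0 0 0.002 0" --pt "0 0 0 0"

```text
time: 27.58
tool_pos: [0.4925, 0.0865, 0.0141]
tcp_rot: [-0.089, -3.139, -0.001]
wrist_force: [-9.0, 1.8, 22.6]
width: 0.724
grip_force: 20.1
```

>>> jog_arm --pt "0 0 0 0" --pt "0 0 0 0" --pt "0 0 -0.03 0" --pt "0 0 -0.05 0" --pt "0 0 -0.04 0" --jaw 1

```text
time: 28.2
tool_pos: [0.4928, 0.0855, 0.1328]
tcp_rot: [-0.089, -3.14, 0.0]
wrist_force: [-0.2, 0.7, -0.5]
width: 0.999
grip_force: 0.0
```

>>> jog_arm --pt "-0.035 0 0 0" --pt "-0.035 0 0 0" --pt "0 0 0 0" --jaw 0

```text
time: 28.58
tool_pos: [0.5647, 0.0814, 0.1315]
tcp_rot: [0.09, 3.139, 0.0]
wrist_force: [-0.8, 0.7, -0.4]
width: 0.381
grip_force: 0.0
```

Run:
```python
from h import *
togo([.558,.083,.037])
im=bot.read_camera('side');im2=bot.read_camera('top')
x,y=map(int,proj('side',(.485,.083,.03)));print(x,y)
cv2.imwrite('pics/sa.png',cv2.resize(im[y-35:y+35,x-45:x+45],(630,490))[:,:,::-1])
g=cv2.cvtColor(im,cv2.COLOR_RGB2GRAY)[y-26:y+22:2,x-32:x+22:2]//26
print("\n".join("".join(str(v) for v in r) for r in g))
```

```text
t28.6 tcp [0.5647 0.0814 0.1315] y-axis [0.057 0.998] F [-0.8  0.7 -0.4] w0.381 g0.0
tool-axes move: [0.0069 0.0012 0.0945]
292 184
111025551001011555300001444
111125551001111132100001444
010114540001111101111111544
101101110101100110101100121
111111110100001111111101101
111010101101110111111001223
111110111010015887111655555
011111101011389988511565555
011101111103898888651465555
011110011128899888665365555
001111111179898886666585555
001111011399989976666665555
001110111499998756666665555
001110111499985555556666555
000010110156555555556656333
100101110113455555555425223
010111110101345455555018222
110101000110034545550005232
100101001111003444300003322
111101000111000211000002323
001010001110000000000002333
111011000111110000001101432
111010111100100111110000423
110110010101010010000000432
```

>>> jog_arm --pt "0.004 0.001 0.03 0" --pt "0 0 0.04 0" --pt "0 0 0.02 0" --pt "0 0 0.002 0" --jaw 0

```text
time: 29.18
tool_pos: [0.5554, 0.0827, 0.0373]
tcp_rot: [-0.089, -3.135, 0.001]
wrist_force: [0.3, -0.3, 0.6]
width: 0.001
grip_force: 0.0
```

>>> jog_arm --pt "0.01 0 0 0" --pt "0.01 0 0 0" --pt "0.006 0 0 0" --pt "0.006 0 0 0" --pt "0.006 0 0 0"

```text
time: 29.8
tool_pos: [0.5213, 0.0851, 0.0404]
tcp_rot: [0.089, 3.138, 0.0]
wrist_force: [1.8, 0.1, 1.2]
width: -0.001
grip_force: 0.8
```

>>> jog_arm --pt "0.006 0 0 0" --pt "0.006 0 0 0" --pt "0.006 0 0 0" --pt "0 0 0 0"

```text
time: 30.3
tool_pos: [0.502, 0.086, 0.0394]
tcp_rot: [-0.089, -3.139, 0.0]
wrist_force: [-0.3, 0.6, 0.0]
width: -0.002
grip_force: 0.1
```

>>> jog_arm --pt "-0.01 0 -0.05 0" --pt "-0.01 0 -0.05 0" --pt "-0.04 0 -0.02 0" --pt "0 -0.06 0 0" --pt "0 -0.06 0 0" --jaw 1

```text
time: 30.92
tool_pos: [0.5562, -0.038, 0.1598]
tcp_rot: [-0.086, -3.14, 0.0]
wrist_force: [0.5, -0.3, -0.1]
width: 1.001
grip_force: 0.0
```

>>> jog_arm --pt "0 -0.05 0 0" --pt "0 0 0 0"

```text
time: 31.18
tool_pos: [0.5523, -0.0901, 0.1591]
tcp_rot: [-0.096, -3.139, 0.001]
wrist_force: [0.1, 0.8, 0.5]
width: 0.999
grip_force: 0.0
```

```bash
python3 - <<'E'
from h import *
st()
im=bot.read_camera('side');im2=bot.read_camera('top')
b=cv2.resize(im[135:285,225:425],(400,300));a=cv2.resize(im2[150:270,220:380],(400,300))
cv2.imwrite('pics/sb.png',np.hstack([a,b])[:,:,::-1])
g=cv2.cvtColor(im,cv2.COLOR_RGB2GRAY)[160:230:2,240:320:2]//26
print("\n".join("".join(str(v) for v in r) for r in g))
E
```

```text
t31.2 tcp [ 0.5523 -0.0901  0.1591] y-axis [0.061 0.998] F [0.1 0.8 0.5] w0.999 g0.0
0110344300111125551001111132100001444101
0010244400001115540000101001111001544100
8888122100111001100101101101011011122001
9999910110101101110011101110011001001111
9999910110111100111001101011011101123444
9999710010101100111001101101111655555555
9986411010111110010111010001110565555555
5554510101011111111001000011111465555555
555
[... 403 characters left out ...]
555
1154555544442000001100100010011115755555
0025455554430001101111000111111014755555
0001355543100111111101000011101102855555
0000001100001010111111010010101111955555
0000000001110110000101001011111111855555
0000001001111258888501110000111111565555
0000000010018999999981010111100011465555
0000001110069999999998100011000111485555
0000001100599999999889201001111011185555
0000001011599999999999300100111010195555
0112011111486666666666300101100001186555
0123011011354554555455400000010101156552
0133100110245555545544400101000111134223
0143200111245555555544400000110100114222
0044300110145555455444400110111101114233
0022210001145555555444400011010110105233
0025541000034555555544200000001010013322
```

View pics/sb.png

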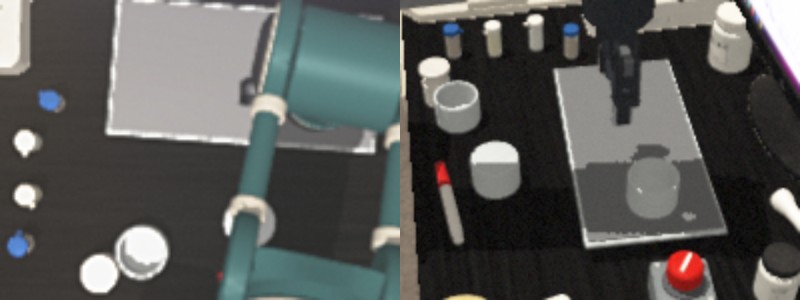

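>>> jog_arm --pt "0.04 0.04 -0.03 0" --pt "0.05 0.04 0 0" --pt "0.03 0.04 0 0.15" --pt "0 0 0 0.18" --pt "0 0 0 0.18"

```text
time: 31.9
tool_pos: [0.4412, 0.0398, 0.1889]
tcp_rot: [-0.881, -3.015, -0.001]
wrist_force: [0.3, -0.5, 0.1]
width: 0.999
grip_force: 0.0
```

>>> jog_arm --pt "0 0 0 0.18" --pt "0 0 0 0.18" --pt "0 0 0 0.18" --pt "0 0 0 0.18" --pt "0 0 0 0.12"

```text
time: 32.52
tool_pos: [0.4416, 0.0391, 0.1887]
tcp_rot: [-2.034, -2.393, 0.0]
wrist_force: [-0.0, -0.3, 0.5]
width: 1.0
grip_force: 0.0
```

>>> jog_arm --pt "0 0 0 0"

```text
time: 32.65
tool_pos: [0.4417, 0.0389, 0.1887]
tcp_rot: [-2.027, -2.399, 0.0]
wrist_force: [-0.7, -0.4, -0.1]
width: 0.998
grip_force: 0.0
```

Run:
```python
from h import *
print("A",onz("top",(354.8,179.2),.079))
c=onz('top',(276.8,250.4),.044);print(c)
im=bot.read_camera('top')
for c2,a,s in blobs(im,im.min(2)>120,(250,215,330,272),100,900):print(np.round(c2,1),a,s,onz("top",c2,.044))
togo([c[0],c[1],.1])
```

```text
A [ 0.59181371 -0.13243271  0.079     ]
[0.37586009 0.09759832 0.044     ]
[284.5 241.3] 105 [44  4] [0.40372934 0.07473743 0.044     ]
[317.4 262.1] 154 [22 12] [ 0.34241007 -0.0256974   0.044     ]
[257.5 264. ] 121 [16 10] [0.33408346 0.15506778 0.044     ]
t32.7 tcp [0.4418 0.0386 0.1888] y-axis [0.986 0.167] F [ 0.2 -0.8  0.4] w1.001 g0.0
tool-axes move: [ 0.0692 -0.0551  0.0888]
```

>>> jog_arm --pt "0.035 -0.028 0 0" --pt "0.034 -0.027 0.03 0" --pt "0 0 0.05 0" --pt "0 0 0.05 0" --pt "0 0 0.047 0"

```text
time: 33.33
tool_pos: [0.3765, 0.0973, 0.0108]
tcp_rot: [2.027, 2.399, 0.002]
wrist_force: [1.7, -0.0, 0.1]
width: 0.998
grip_force: 0.0
```

>>> jog_arm --pt "0 0 0 0" --pt "0 0 0 0"

```text
time: 33.58
tool_pos: [0.3776, 0.097, 0.0131]
tcp_rot: [2.03, 2.397, 0.002]
wrist_force: [0.5, -0.4, -0.1]
width: 1.001
grip_force: 0.0
```

>>> jog_arm --pt "0 0 0 0" --pt "0 0 0 0" --pt "0 0 0 0" --jaw 0 --clamp_n 40

```text
time: 33.95
tool_pos: [0.3789, 0.097, 0.0142]
tcp_rot: [2.03, 2.394, 0.005]
wrist_force: [-1.2, -0.2, 6.8]
width: 0.705
grip_force: 42.8
```

>>> jog_arm --pt "0 0 -0.02 0" --pt "0 0 -0.05 0" --pt "0 0 -0.05 0"

```text
time: 34.33
tool_pos: [0.3765, 0.0965, 0.134]
tcp_rot: [2.032, 2.395, 0.001]
wrist_force: [1.6, -0.0, -0.4]
width: 0.698
grip_force: 44.0
```

```bash
python3 -c "
from h import *
togo([.61,.08,.08])"
```

```text
t34.3 tcp [0.3765 0.0965 0.134 ] y-axis [0.987 0.163] F [ 1.6 -0.  -0.4] w0.698 g44.0
tool-axes move: [-0.0544  0.2276  0.0543]
```

>>> jog_arm --pt "-0.013 0.057 0 0" --pt "-0.014 0.057 0 0" --pt "-0.014 0.057 0 0" --pt "-0.013 0.056 0.03 0" --pt "0 0 0.03 0"

```text
time: 34.95
tool_pos: [0.613, 0.08, 0.0742]
tcp_rot: [2.03, 2.391, 0.007]
wrist_force: [-0.8, 0.4, -2.6]
width: 0.698
grip_force: 44.1
```

>>> jog_arm --pt "0 0 0.015 0" --pt "0 0 0.006 0" --pt "0 0 0.003 0" --pt "0 0 0.003 0" --pt "0 0 0 0"

```text
time: 35.58
tool_pos: [0.6079, 0.0807, 0.0493]
tcp_rot: [2.031, 2.395, 0.002]
wrist_force: [-5.3, -1.5, 9.0]
width: 0.7
grip_force: 45.3
```

```bash
python3 -c "
from h import *
togo([.61,.08,.048])"
```

```text
t35.6 tcp [0.6079 0.0807 0.0493] y-axis [0.987 0.164] F [-5.3 -1.5  9. ] w0.700 g45.3
tool-axes move: [-0.0011  0.0019  0.0013]
```

Release, then re-orient and head for the third cup.

>>> jog_arm --pt "0 0 0 0" --pt "0 0 0 0" --pt "0 0 -0.01 0" --pt "0 0 -0.05 0" --pt "0 0 -0.05 0" --jaw 1

```text
time: 36.2
tool_pos: [0.6069, 0.0805, 0.157]
tcp_rot: [-2.031, -2.395, 0.001]
wrist_force: [1.3, -0.0, 0.8]
width: 0.996
grip_force: 0.0
```

>>> jog_arm --pt "-0.03 -0.04 0 -0.18" --pt "0 0 0 -0.18" --pt "0 0 0 -0.18" --pt "0 0 0 -0.18" --pt "0 0 0 -0.18"

```text
time: 36.83
tool_pos: [0.573, 0.0444, 0.1568]
tcp_rot: [0.778, 3.043, 0.0]
wrist_force: [-0.4, 0.1, 0.5]
width: 0.999
grip_force: 0.0
```

>>> jog_arm --pt "0 0 0 -0.18" --pt "0 0 0 -0.18" --pt "0 0 0 -0.086" --pt "0 -0.06 0 0" --pt "0 -0.06 0 0"

```text
time: 37.45
tool_pos: [0.5658, -0.076, 0.1568]
tcp_rot: [0.091, 3.139, -0.0]
wrist_force: [1.4, 1.1, -0.9]
width: 1.002
grip_force: 0.0
```

Run:
```python
from h import *
im=bot.read_camera('side');im2=bot.read_camera('top')
for n,i,box in(("top",im2,(225,145,412,272)),):
  for c,a,s in blobs(i,i.min(2)>95,box,60,1200):print(n,np.round(c,1),a,s,np.round(onz(n,c,.044),4))
togo([.4131,-.0303,.1])
g=cv2.cvtColor(im2,cv2.COLOR_RGB2GRAY)[225:255,300:340:2]//26
print("\n".join("".join(str(v) for v in r) for r in g))
g=cv2.cvtColor(im,cv2.COLOR_RGB2GRAY)[160:200,310:370:2]//26
print("\n".join("".join(str(v) for v in r) for r in g))
```

```text
top [228.  161.2] 244 [ 8 35] [0.6449 0.2519 0.044 ]
top [393.  150.3] 89 [17 11] [ 0.6868 -0.254   0.044 ]
top [354.3 171.8] 553 [43 23] [ 0.618  -0.1347  0.044 ]
top [230.1 206.5] 88 [12 11] [0.5063 0.2419 0.044 ]
top [319.8 231.1] 235 [22 22] [ 0.4359 -0.0316  0.044 ]
top [230.4 227.7] 84 [12 11] [0.4421 0.2396 0.044 ]
top [372.8 236.5] 112 [15 10] [ 0.4214 -0.1928  0.044 ]
top [259.4 258.9] 206 [16 16] [0.3496 0.1496 0.044 ]
top [310.3 256.4] 82 [ 9 13] [ 0.3593 -0.0038  0.044 ]
top [337.7 265.5] 282 [54 11] [ 0.3327 -0.0872  0.044 ]
t37.5 tcp [ 0.5654 -0.0803  0.1569] y-axis [0.065 0.998] F [-0.2  0.1  0.1] w1.001 g0.0
tool-axes move: [0.1553 0.0401 0.0566]
22222785888721111111
2
[... 1147 characters left out ...]
411111113555556101
555555555555411111113555556111
555555555555411111112555555311
555555555555411111112555555700
555555555555421111113555555611
555555555555431111113555555511
555555555555441111125555555600
555555555554441111355555555621
555555555555541112455555555541
555555555555541112555555555581
555555555555541112555555555561
555555555555541112555555555560
555555555555541112555555555561
555555555555541112555555555562
555555555555541112555555555554
555555555555541123555555555558
555555555555554445555555555557
555555555555555555555555555558
555555555555555555555555555557
555555555555555555555555555556
555555555555555555555555555555
555555555555555555555555555555
555555555555555555555555555555
```

Run:
```python
from h import *
im=bot.read_camera('side')
for c,a,s in blobs(im,im.min(2)>75,(240,165,305,245),60,1200):print(np.round(c,1),a,s)
```

```text
[244.6 176.5] 241 [11 24]
[272.3 219.3] 616 [25 30]
[249.1 235.8] 113 [10 18]
```

>>> jog_arm --pt "0.05 0.013 0.02 0" --pt "0.05 0.013 0.03 0" --pt "0.055 0.013 0.03 0" --pt "0 0 0.042 0" --pt "0 0 0 0"

```text
time: 38.22
tool_pos: [0.4109, -0.026, 0.0326]
tcp_rot: [-0.093, -3.134, -0.001]
wrist_force: [0.2, 0.3, 0.2]
width: 0.999
grip_force: 0.0
```

```bash
python3 -c "
from h import *
togo([.4131,-.0303,.005])
im=bot.read_camera('side')
for c,a,s in blobs(im,im.min(2)>75,(240,165,305,245),60,1200):print(np.round(c,1),a,s)"
```

```text
t38.2 tcp [ 0.4109 -0.026   0.0326] y-axis [0.06  0.998] F [0.2 0.3 0.2] w0.999 g0.0
tool-axes move: [-0.0026 -0.0042  0.0276]
[244.6 176.5] 240 [11 24]
[264.9 166.9] 107 [26  6]
[273.2 221.6] 421 [25 29]
[249.2 235.8] 113 [10 18]
```

>>> jog_arm --pt "-0.003 -0.004 0.02 0" --pt "0 0 0.008 0" --pt "0 0 0 0"

```text
time: 38.65
tool_pos: [0.4181, -0.0316, 0.0074]
tcp_rot: [0.096, 3.14, 0.0]
wrist_force: [-0.3, 0.4, -0.4]
width: 1.002
grip_force: 0.0
```

>>> jog_arm --pt "0 0 0 0" --pt "0 0 0 0" --pt "0 0 0 0" --jaw 0 --clamp_n 30

```text
time: 39.02
tool_pos: [0.4181, -0.0317, 0.0079]
tcp_rot: [0.095, 3.139, -0.0]
wrist_force: [-0.9, 1.0, 6.0]
width: 0.721
grip_force: 32.3
```

>>> jog_arm --pt "0 0 -0.03 0" --pt "0 0 -0.03 0" --pt "-0.023 0.026 0 0" --pt "-0.023 0.026 0 0" --pt "-0.022 0.026 0 0" --jaw 0 --clamp_n 30

```text
time: 39.65
tool_pos: [0.4905, 0.0428, 0.0672]
tcp_rot: [0.096, 3.139, -0.0]
wrist_force: [0.9, -0.9, -0.6]
width: 0.718
grip_force: 33.8
```

>>> jog_arm --pt "0 0 0 0"

```text
time: 39.78
tool_pos: [0.4916, 0.0435, 0.0674]
tcp_rot: [0.092, 3.138, 0.001]
wrist_force: [-0.2, -0.1, -0.6]
width: 0.718
grip_force: 33.8
```

```bash
python3 -c "
from h import *
st()"
```

```text
t39.8 tcp [0.4916 0.0435 0.0674] y-axis [0.059 0.998] F [-0.2 -0.1 -0.6] w0.718 g33.8
```

>>> jog_arm --pt "0 0 0.012 0" --pt "0 0 0.009 0" --pt "0 0 0.004 0" --pt "0 0 0.004 0" --pt "0 0 0.004 0" --jaw 0 --clamp_n 20

```text
time: 40.4
tool_pos: [0.4889, 0.0425, 0.0345]
tcp_rot: [-0.097, -3.138, -0.002]
wrist_force: [-6.8, 5.2, 9.9]
width: 0.711
grip_force: 19.3
```

>>> jog_arm --pt "0 0 0.004 0" --pt "0 0 0.004 0" --pt "0 0 0.004 0" --pt "0 0 0.004 0"

```text
time: 40.9
tool_pos: [0.4885, 0.0432, 0.0182]
tcp_rot: [-0.097, -3.138, -0.003]
wrist_force: [-7.0, 6.2, 18.7]
width: 0.706
grip_force: 21.3
```

>>> jog_arm --pt "0 0 0.004 0" --pt "0 0 0.002 0" --pt "0 0 0 0"

```text
time: 41.28
tool_pos: [0.4908, 0.043, 0.0148]
tcp_rot: [0.097, 3.139, 0.003]
wrist_force: [-8.5, 5.0, 22.3]
width: 0.702
grip_force: 21.0
```

>>> jog_arm --pt "0 0 0 0" --pt "0 0 0 0" --pt "0 0 -0.03 0" --pt "0 0 -0.05 0" --pt "0 0 -0.04 0" --jaw 1

```text
time: 41.9
tool_pos: [0.4899, 0.0419, 0.133]
tcp_rot: [0.096, 3.14, -0.0]
wrist_force: [0.5, -0.6, 0.5]
width: 1.0
grip_force: 0.0
```

>>> jog_arm --pt "-0.035 0 0 0" --pt "-0.035 0 0 0" --pt "0 0 0 0" --jaw 0

```text
time: 42.28
tool_pos: [0.5617, 0.0374, 0.1317]
tcp_rot: [0.097, 3.139, -0.0]
wrist_force: [-0.4, -0.7, -0.1]
width: 0.377
grip_force: 0.0
```

Run:
```python
from h import *
togo([.554,.041,.037])
im=bot.read_camera('side')
x,y=map(int,proj('side',(.485,.043,.03)));print(x,y)
g=cv2.cvtColor(im,cv2.COLOR_RGB2GRAY)[y-26:y+22:2,x-32:x+22:2]//26
print("\n".join("".join(str(v) for v in r) for r in g))
```

```text
t42.3 tcp [0.5617 0.0374 0.1317] y-axis [0.061 0.998] F [-0.4 -0.7 -0.1] w0.377 g0.0
tool-axes move: [0.0081 0.0031 0.0947]
295 194
111010001111001101101112245
111111101001001111137555555
111011111101011011128555555
011100001110011010118555555
111011110011111011117555555
011000111110101111015555555
111111101100138870014655555
011011111102899888113855555
010011011028888888611855555
111111111289999898661955555
010101111799998997565665555
110110101999999965566665555
010101104999998655555655533
101110114999965555555552232
101011111999655555555583222
101111000266555555555562332
111010101124445555554133232
001001111111444455552023222
101101010110144555420024223
110101010110014453100014222
011111111110000000000004322
001110011100100000000004322
101111010100000000000003323
111100000000000000000002333
```

>>> jog_arm --pt "0.006 0.002 0.03 0" --pt "0 0 0.04 0" --pt "0 0 0.02 0" --pt "0 0 0.002 0" --jaw 0

```text
time: 42.82
tool_pos: [0.5503, 0.0401, 0.0372]
tcp_rot: [-0.096, -3.134, 0.001]
wrist_force: [-0.4, 0.6, 0.6]
width: 0.001
grip_force: 0.0
```

>>> jog_arm --pt "0.01 0 0 0" --pt "0.01 0 0 0" --pt "0.006 0 0 0" --pt "0.006 0 0 0" --pt "0.006 0 0 0"

```text
time: 43.45
tool_pos: [0.5166, 0.0426, 0.0405]
tcp_rot: [0.095, 3.138, 0.0]
wrist_force: [1.9, -0.1, 1.3]
width: 0.001
grip_force: 0.8
```

>>> jog_arm --pt "0.006 0 0 0" --pt "0.006 0 0 0" --pt "0.004 0 0 0" --pt "0 0 0 0"

```text
time: 43.95
tool_pos: [0.4993, 0.0435, 0.0395]
tcp_rot: [-0.095, -3.139, 0.0]
wrist_force: [0.2, -0.0, 0.5]
width: -0.007
grip_force: 0.2
```

>>> jog_arm --pt "-0.01 0 -0.05 0" --pt "-0.01 0 -0.05 0" --pt "-0.04 0 -0.02 0" --pt "0 -0.06 0 0" --pt "0 -0.06 0 0" --jaw 1

```text
time: 44.58
tool_pos: [0.5527, -0.0806, 0.1598]
tcp_rot: [-0.092, -3.14, -0.0]
wrist_force: [0.3, -0.0, 0.2]
width: 0.999
grip_force: 0.0
```

>>> jog_arm --pt "0 -0.05 0 0" --pt "0 0 0 0"

```text
time: 44.82
tool_pos: [0.5486, -0.1328, 0.1591]
tcp_rot: [-0.103, -3.138, 0.0]
wrist_force: [-0.2, 0.9, -0.5]
width: 1.003
grip_force: 0.0
```

```bash
python3 - <<'E'
from h import *
st()
im=bot.read_camera('side');im2=bot.read_camera('top')
cv2.imwrite('pics/sc.png',im[:,:,::-1])
g=cv2.cvtColor(im,cv2.COLOR_RGB2GRAY)[160:230:2,236:326:2]//26
print("\n".join("".join(str(v) for v in r) for r in g))
g=cv2.cvtColor(im2,cv2.COLOR_RGB2GRAY)[224:272:2,250:330:2]//26
print("\n".join("".join(str(v) for v in r) for r in g))
E
```

```text
t44.8 tcp [ 0.5486 -0.1328  0.1591] y-axis [0.065 0.998] F [-0.2  0.9 -0.5] w1.003 g0.0
100101344300011125551001101132101001444101011
000010244400011114540000110111101011544100110
168888122100001110110101101110111110121001100
899999901101011101101101101110010000001110101
999999910011111111011011100101111111123444555
999999710100111101011011101101111655555555555
799986400101111111111000010111110565555555555
5
[... 1570 characters left out ...]
222
2222222222222222222222222222222222222222
2222222222222222222222222222222222222222
2222222222222222222222222222222222222221
2222222222222222222222222222222222222221
2222222222222222222222222222222222222221
2222222221222222222222222222222222222211
2222112222222222222222122222222222222211
2215996421222222222122212122222222222112
2179999942222222222222222212222222222112
2599999963222222211111112111111112112232
1799999992222222122121111111122223447652
2799999992222222222212111112233333447652
2599999962222222222222122222222222222222
2199999912222222221112211111111111111123
2227999112222222121122111111111111111223
2221111222222211122111111211111111111223
2222222222222211111111111111111111111234
```

Run:
```python
from h import *
im=bot.read_camera('top')
for c,a,s in blobs(im,im.min(2)>170,(255,195,340,250),60,1200):print(np.round(c,1),a,s,onz("top",c,.044)); P=onz("top",c,.044)
im=bot.read_camera('side')
for c,a,s in blobs(im,im.min(2)>85,(262,165,310,245),60,1200):print(np.round(c,1),a,s,onz("side",c,.03))
togo([P[0],P[1],.1])
```

```text
[302.3 200.3] 829 [76 14] [0.52860934 0.02283307 0.044     ]
[297.2 218.6] 333 [21 20] [0.47259681 0.03758482 0.044     ]
[306.6 185.5] 223 [ 8 48] [0.52230938 0.07323108 0.03      ]
[291.2 198.3] 535 [23 28] [0.47252161 0.02984004 0.03      ]
t45.0 tcp [ 0.5491 -0.1287  0.1593] y-axis [0.06  0.998] F [ 0.6  0.5 -0.1] w1.001 g0.0
tool-axes move: [0.0863 0.1613 0.0595]
```

>>> jog_arm --pt "0.03 0.055 0 0" --pt "0.03 0.055 0.02 0" --pt "0.0265 0.0515 0.04 0" --pt "0 0 0.05 0" --pt "0 0 0.014 0"

```text
time: 45.65
tool_pos: [0.4733, 0.0296, 0.0384]
tcp_rot: [-0.09, -3.134, 0.0]
wrist_force: [-0.4, -0.9, -0.6]
width: 1.003
grip_force: 0.0
```

```bash
python3 -c "
from h import *
togo([.4726,.0376,.005])"
```

```text
t45.6 tcp [0.4733 0.0296 0.0384] y-axis [0.057 0.998] F [-0.4 -0.9 -0.6] w1.003 g0.0
tool-axes move: [0.001  0.0079 0.0334]
```

>>> jog_arm --pt "0.003 0.008 0.02 0" --pt "0 0 0.011 0" --pt "0 0 0 0"

```text
time: 46.02
tool_pos: [0.4745, 0.0358, 0.0102]
tcp_rot: [-0.095, -3.14, 0.0]
wrist_force: [0.3, -0.5, -0.3]
width: 0.998
grip_force: 0.0
```

>>> jog_arm --pt "0 0 0 0" --pt "0 0 0 0" --pt "0 0 0 0" --jaw 0 --clamp_n 30

```text
time: 46.4
tool_pos: [0.4757, 0.0357, 0.0117]
tcp_rot: [0.096, 3.138, 0.0]
wrist_force: [-1.2, -0.5, 6.3]
width: 0.721
grip_force: 32.6
```

>>> jog_arm --pt "0 0 -0.03 0" --pt "0 0 -0.03 0" --pt "-0.016 0 0 0" --pt "0 0 0 0" --jaw 0 --clamp_n 30

```text
time: 46.9
tool_pos: [0.4919, 0.0347, 0.0702]
tcp_rot: [0.096, 3.139, 0.0]
wrist_force: [-0.0, -0.2, -1.6]
width: 0.721
grip_force: 33.8
```

>>> jog_arm --pt "0 0 0.012 0" --pt "0 0 0.009 0" --pt "0 0 0.004 0" --pt "0 0 0.004 0" --pt "0 0 0.004 0" --jaw 0 --clamp_n 25

```text
time: 47.52
tool_pos: [0.4864, 0.0345, 0.0375]
tcp_rot: [-0.095, -3.131, 0.002]
wrist_force: [-16.6, -2.3, 19.4]
width: 0.72
grip_force: 34.0
```

>>> jog_arm --pt "0 0 0.004 0" --pt "0 0 0.004 0" --pt "0 0 0.004 0" --pt "0 0 0.004 0" --jaw 0 --clamp_n 25

```text
time: 48.02
tool_pos: [0.4856, 0.0342, 0.0199]
tcp_rot: [-0.095, -3.131, 0.003]
wrist_force: [-13.2, -4.9, 21.5]
width: 0.722
grip_force: 26.8
```

>>> jog_arm --pt "0 0 0.003 0" --pt "0 0 0 0"

```text
time: 48.28
tool_pos: [0.4865, 0.034, 0.0188]
tcp_rot: [-0.095, -3.131, 0.003]
wrist_force: [-14.3, -5.3, 20.6]
width: 0.716
grip_force: 25.7
```

>>> jog_arm --pt "0 0 0.003 0" --pt "-0.004 0 0 0" --pt "-0.004 0 0 0" --pt "0 0 0 0" --jaw 0 --clamp_n 20

```text
time: 48.78
tool_pos: [0.4927, 0.0336, 0.0146]
tcp_rot: [-0.095, -3.128, 0.003]
wrist_force: [-15.2, -3.9, 16.8]
width: 0.719
grip_force: 17.6
```

>>> jog_arm --pt "0 0 0 0" --pt "0 0 0 0" --pt "0 0 -0.03 0" --pt "0 0 -0.05 0" --pt "0 0 -0.04 0" --jaw 1

```text
time: 49.4
tool_pos: [0.4992, 0.0346, 0.1369]
tcp_rot: [0.095, 3.138, 0.0]
wrist_force: [0.4, 0.7, 0.4]
width: 1.0
grip_force: 0.0
```

>>> jog_arm --pt "-0.035 0 0 0" --pt "-0.035 0 0 0" --pt "0 0 0 0" --jaw 0

```text
time: 49.78
tool_pos: [0.5709, 0.0301, 0.1357]
tcp_rot: [0.096, 3.138, 0.0]
wrist_force: [0.3, 0.6, -0.3]
width: 0.378
grip_force: 0.0
```

Run:
```python
from h import *
togo([.554,.034,.037])
im=bot.read_camera('side')
x,y=map(int,proj('side',(.485,.036,.03)));print(x,y)
g=cv2.cvtColor(im,cv2.COLOR_RGB2GRAY)[y-26:y+22,x-32:x+22:1]//26
print("\n".join("".join(str(v) for v in r) for r in g))
```

```text
t49.8 tcp [0.5709 0.0301 0.1357] y-axis [0.061 0.998] F [ 0.3  0.6 -0.3] w0.378 g0.0
tool-axes move: [0.0174 0.0028 0.0986]
295 196
111010001100110101111111101111101111113675555555555555
111101110111111111100011001101111011112685555555555555
111111011011010111110111101010110111112586555555555555
101111010111111011010011011110111111111586555555555555
111111011111110101100110001111101001111486555555555555
010110001010111001110011001111011101111486555555555555
011111010111011011110011001011110010111376555555555555
011111001110111110100010000100111101100268555555555555
011111101111111111110111000001110110111158555555555555
011111010111111111011000110001110110011148655555555555
010111111
[... 1380 characters left out ...]
1101111112444544545455445532101343322232
011001001001001110111001234444544545554420001343333322
101111110011001100111100013444444555543200001243322222
000111111110111111001001001244454554421000000243222222
101111110110111110011000000023444432200000000244322222
101101111010100111000000000001222211000000001244323222
000101111011101111011010000000000000000000000134322323
100001111011111101011110000000000000000000000134323223
011111111001101011110000000000000000000000000124323322
011110110001111110010000000000000000000000000024422233
011111110000000000000000000000000000000000000024432333
110110100000000000000000000000000000000000000014433232
010000000000000000000000000000000000000000000013433232
```

>>> jog_arm --pt "0.012 0.003 0.03 0" --pt "0 0 0.04 0" --pt "0 0 0.025 0" --pt "0 0 0.002 0" --pt "0 0 0 0" --jaw 0

```text
time: 50.45
tool_pos: [0.556, 0.034, 0.0385]
tcp_rot: [-0.095, -3.14, -0.0]
wrist_force: [1.3, -0.4, 0.9]
width: -0.0
grip_force: 0.0
```

>>> jog_arm --pt "0.01 0 0.001 0" --pt "0.008 0 0.001 0" --pt "0.006 0 0.001 0" --pt "0.005 0 0 0" --pt "0.004 0 0 0"

```text
time: 51.08
tool_pos: [0.5238, 0.0359, 0.0356]
tcp_rot: [0.095, 3.139, 0.0]
wrist_force: [1.5, -0.7, 1.0]
width: 0.001
grip_force: 0.7
```

>>> jog_arm --pt "0.004 0 0 0" --pt "0.004 0 0 0"

```text
time: 51.32
tool_pos: [0.5159, 0.0364, 0.0355]
tcp_rot: [0.096, 3.139, 0.0]
wrist_force: [0.9, 0.2, 0.5]
width: 0.001
grip_force: 0.7
```

>>> jog_arm --pt "0.004 0 0 0" --pt "0.004 0 0 0" --pt "0.004 0 0 0" --pt "0.004 0 0 0"

```text
time: 51.82
tool_pos: [0.4992, 0.0374, 0.0352]
tcp_rot: [-0.095, -3.14, 0.0]
wrist_force: [0.9, -0.3, 1.2]
width: 0.003
grip_force: 0.7
```

Run:
```python
from h import *
im=bot.read_camera('side')
x,y=map(int,proj('side',(.475,.036,.03)));print(x,y)
g=cv2.cvtColor(im,cv2.COLOR_RGB2GRAY)[y-26:y+22:2,x-42:x+32:2]//26
print("\n".join("".join(str(v) for v in r) for r in g))
```

```text
291 196
4101001111011000011011111122115555555
2100111011110101111111111122125555555
4100001111010101001000111122125555555
4000100110000011111100111122125555555
4100100001100110111100111122125555555
4001101011110111111101111122133355555
4200011010011011111111111133113255555
4100001010111115883001111122113255555
4000111010110288855411101111123234353
0000100001113898854542112111422332233
1010010011118998844544313111433322232
0010110011049998844544444112343323232
1010010111189886454544444112243222323
0000111101299965555554444111143322323
0010010101299644555445444011042332233
0000011111186555555554443111033233233
0100001001135555555455450010023223222
0101101111103445555555440000024223333
0100111111101244455544400000014222234
1100001111001003445444100000004232235
1100001111111000144430000000004322225
0111001001110000000000000000003322223
0110010000000000000000000000002432223
1000100000000000000000000000002422323
```

>>> jog_arm --pt "0.005 0 0 0" --pt "0.005 0 0 0" --pt "0.005 0 0 0" --pt "0.005 0 0 0" --pt "0.005 0 0 0"

```text
time: 52.5
tool_pos: [0.4742, 0.0389, 0.0352]
tcp_rot: [0.095, 3.14, -0.0]
wrist_force: [1.3, -0.4, 0.5]
width: 0.003
grip_force: 0.7
```

Create v.py:
```python
from h import *
import sys
a=[float(v) for v in sys.argv[1:4]]
im=bot.read_camera('side')
x,y=map(int,proj('side',a));print(x,y)
g=cv2.cvtColor(im,cv2.COLOR_RGB2GRAY)[y-26:y+22:2,x-42:x+32:2]//26
print("\n".join("".join(str(v) for v in r) for r in g))
```

```bash
python3 v.py .46 .036 .03
```

```text
286 197
9851110111111010011011122111165555555
5441001011110111111111122111056555555
5452000011101010010111122111046555555
5553000100111100111111122111128555555
5543001011101001111011122111118555555
5544000000111010111001122211008555555
5554000100101010110101122211105655555
5553000110101486110101112111104655553
5530000111138884431100111111003443323
1000000100498985444101211201011422233
1001100012888984454431411211000422222
1001110007998864554443411210000433322
1001110119888655554444411210000332232
1001111149886555544444411100000233322
1101011149955555554444400000000242223
1010010038655555545444201010000142233
1101011014554455555554001000000052222
1001010101455445554553000000000034322
1101110001134445454440000000000024544
0000010001102444545410000000000024555
0000111111100124453100000000001014555
0000101101100000000000000000000014455
1100100001000000000000000000000004333
2201000000000000000000000000000003333
```

>>> jog_arm --pt "-0.005 0 0 0" --pt "-0.02 0 0 0" --pt "-0.01 0 -0.05 0" --pt "-0.01 -0.05 -0.05 0" --pt "0 -0.06 -0.02 0" --jaw 0

```text
time: 53.18
tool_pos: [0.5147, -0.0673, 0.152]
tcp_rot: [0.091, 3.135, -0.001]
wrist_force: [0.7, -0.1, -0.3]
width: 0.001
grip_force: 0.0
```

>>> jog_arm --pt "0 -0.06 0 0" --pt "0 0 0 0" --jaw 1

```text
time: 53.42
tool_pos: [0.5083, -0.1303, 0.1491]
tcp_rot: [0.104, 3.139, -0.002]
wrist_force: [0.5, -0.0, -1.1]
width: 0.419
grip_force: 0.0
```

Run:
```python
from h import *
im=bot.read_camera('top')
for c,a,s in blobs(im,im.min(2)>170,(255,207,340,260),60,1200):print(np.round(c,1),a,s,onz("top",c,.044)); P=onz("top",c,.044)
im=bot.read_camera('side')
for c,a,s in blobs(im,im.min(2)>85,(262,165,302,245),60,1200):print(np.round(c,1),a,s,onz("side",c,.03))
togo([P[0],P[1],.1])
```

```bash
python3 v.py .44 .036 .03
```

```text
[298.  227.5] 331 [21 20] [0.44596634 0.03460981 0.044     ]
[260. 256.] 81 [12  8] [0.35838316 0.14788636 0.044     ]
[281.6 200.4] 555 [24 28] [0.44610922 0.02652955 0.03      ]
t53.5 tcp [ 0.5079 -0.1269  0.1482] y-axis [0.063 0.998] F [-0.1  0.4 -0.5] w0.596 g0.0
tool-axes move: [0.1665 0.2647 0.0486]
278 198
7999864000101111111111110101001105641
5555555110101111111011110100101014651
6555555210011011110111110000111013751
4755555311000010001000110101011011852
2555555401010011001011011001110111854
2555555400010011110111010111101010855
1555555400010111101011000110111111565
1455554100001111101111101111100110465
0133321000011011101148888821010110285
0111100001010011012899999998110100185
0111110101001001128999999999510010095
0111000010100001059999999998800011166
0111101000011011069999999999811011156
0011101100011101149999999999501011147
0001110001001011037999999985401011128
0000000111001111125678987644401111019
0000011001001001125555555454411111118
0000000110110110125555555554410111105
0000101000001111115555555544400011114
0000001110100101015555554544200100114
0000110110100101111355555542001111111
0001000010010111111013333200001010011
0001321000011011001010111001001111111
0002430110101111110111101000011111111
```

>>> jog_arm --pt "0.024 0.053 0 0" --pt "0.024 0.052 0.01 0" --pt "0.024 0.052 0.04 0" --pt "0 0 0.05 0" --pt "0 0 0 0" --jaw 1

```text
time: 54.2
tool_pos: [0.443, 0.0309, 0.0492]
tcp_rot: [-0.089, -3.13, 0.0]
wrist_force: [0.0, -0.6, -0.3]
width: 1.0
grip_force: 0.0
```

```bash
python3 -c "
from h import *
togo([.446,.0346,.003])"
```

```text
t54.2 tcp [0.443  0.0309 0.0492] y-axis [0.057 0.998] F [ 0.  -0.6 -0.3] w1.000 g0.0
tool-axes move: [-0.0032  0.0039  0.0461]
```

>>> jog_arm --pt "0 0.004 0.03 0" --pt "0 0 0.015 0" --pt "0 0 0 0"

```text
time: 54.58
tool_pos: [0.4481, 0.0329, 0.0079]
tcp_rot: [-0.095, -3.139, 0.0]
wrist_force: [0.4, -0.1, 1.0]
width: 0.998
grip_force: 0.0
```

>>> jog_arm --pt "0 0 0 0" --pt "0 0 0 0" --pt "0 0 0 0" --jaw 0 --clamp_n 30

```text
time: 54.95
tool_pos: [0.4498, 0.0328, 0.0095]
tcp_rot: [0.096, 3.138, 0.0]
wrist_force: [-1.1, -0.1, 6.0]
width: 0.712
grip_force: 32.7
```

>>> jog_arm --pt "0 0 -0.03 0" --pt "0 0 -0.03 0" --pt "-0.022 0 0 0" --pt "-0.021 0 0 0" --pt "0 0 0 0" --jaw 0 --clamp_n 30

```text
time: 55.58
tool_pos: [0.493, 0.0301, 0.0688]
tcp_rot: [0.096, 3.138, 0.0]
wrist_force: [-0.7, 0.5, -0.8]
width: 0.717
grip_force: 33.8
```

>>> jog_arm --pt "0 0 0.012 0" --pt "0 0 0.009 0" --pt "0 0 0.003 0" --pt "0 0 0.003 0" --pt "0 0 0.003 0" --jaw 0 --clamp_n 20

```text
time: 56.2
tool_pos: [0.49, 0.0298, 0.0383]
tcp_rot: [-0.095, -3.138, 0.002]
wrist_force: [-5.3, -3.0, 8.7]
width: 0.707
grip_force: 19.7
```

>>> jog_arm --pt "0 0 0.003 0" --pt "0 0 0.003 0" --pt "0 0 0.003 0" --pt "0 0 0 0"

```text
time: 56.7
tool_pos: [0.4885, 0.0298, 0.0284]
tcp_rot: [-0.095, -3.135, 0.002]
wrist_force: [-6.2, -2.2, 7.2]
width: 0.705
grip_force: 20.2
```

```bash
python3 v.py .485 .035 .03
```

```text
295 196
0001111110001010101111111145555555555
0101001101111010011111111135555555555
1000111111101110100111221135555555555
0110101110111000000111221155555555555
0110111101011111010111221155555555555
0010001101001101001111221165555555555
0000010111110111005231221153255555555
0000101110101110289511222143355555555
0000001010101011899411122143555555333
0010010010101117964421121143244533223
1000011110110016545441111143333222232
0111000011111125455541111144223332322
1011010101110115555531111144333222332
0011011111001114555541111144332222333
0001101110111111455541111244322323223
1110101101011111244553112444322222333
0000101110001001134554111443322222332
0110000011001011114454111422423223222
1101011111000101002454442101422323323
0010010000001111001122210000432223222
0100111010111001000000000000422235542
0000111111110000000000000000332335552
0001010100000100000000000000242334552
0100000000000000000000000000142223322
```

>>> jog_arm --pt "0 0 0.003 0" --pt "0 0 0.002 0" --pt "0 0 0 0"

```text
time: 57.12
tool_pos: [0.4884, 0.0298, 0.0233]
tcp_rot: [-0.095, -3.135, 0.002]
wrist_force: [-6.9, -2.5, 6.4]
width: 0.702
grip_force: 20.2
```

>>> jog_arm --pt "0 0 0 0" --pt "0 0 0 0" --pt "0 0 -0.03 0" --pt "0 0 -0.05 0" --pt "0 0 -0.04 0" --jaw 1

```text
time: 57.75
tool_pos: [0.4919, 0.0305, 0.1457]
tcp_rot: [0.095, 3.139, 0.0]
wrist_force: [0.2, 0.9, 0.5]
width: 0.995
grip_force: 0.0
```

>>> jog_arm --pt "-0.035 0 0 0" --pt "-0.035 0 0 0" --pt "0 0 0 0" --jaw 0

```text
time: 58.12
tool_pos: [0.5636, 0.026, 0.1444]
tcp_rot: [0.096, 3.138, 0.0]
wrist_force: [-0.8, 0.3, 0.1]
width: 0.38
grip_force: 0.0
```

```bash
python3 v.py .485 .035 .03
```

```text
295 196
1010011001100110101101113755555555555
0111111100101011101101112855555555555
0100101111111111001011111855555555555
1110111110111011010010111755555555555
1010111101111011000111111555555555555
0000111111111111100110111465555555555
0001001100001010110012101385555555555
0000111111001010115888820185555555555
0001011011101100178888872195555555555
0011011010111111599888876466555555555
1001011100100114988888866666555555555
1011101111101118988888556665555555555
1011001110111139988964555566555533332
1011010101011149898655554446532233323
1011110101110149985555555545522232232
0101111101101029655555555554333232233
0001100001001112454555555553323223222
0101001111101000144555555531422233332
0110001110100101103454555401522323232
1011100110111111100344453000432332232
1100110110111111100013210000422323332
0100111010101111010000000000333232323
0011011101110100000000000000243223233
0000101110000000000000000000242222222
```

```bash
python3 -c "
from h import *
togo([.466,.032,.022])"
```

```text
t58.2 tcp [0.5618 0.0261 0.1437] y-axis [0.061 0.998] F [-0.8  0.1  0.4] w0.284 g0.0
tool-axes move: [0.0959 0.     0.1218]
```

>>> jog_arm --pt "0.05 0.004 0 0" --pt "0.048 0.004 0 0" --pt "0 0 0.05 0" --pt "0 0 0.05 0" --pt "0 0 0.022 0" --jaw 1

```text
time: 58.8
tool_pos: [0.4598, 0.0401, 0.019]
tcp_rot: [-0.095, -3.135, 0.0]
wrist_force: [0.2, -0.7, -0.1]
width: 1.001
grip_force: 0.0
```

>>> jog_arm --pt "0 0 0 0"

```text
time: 58.92
tool_pos: [0.4603, 0.0401, 0.0198]
tcp_rot: [-0.095, -3.134, 0.001]
wrist_force: [-0.3, -0.4, -0.3]
width: 0.999
grip_force: 0.0
```

```bash
python3 -c "
from h import *
togo([.466,.032,.022])"
```

```text
t58.9 tcp [0.4603 0.0401 0.0198] y-axis [0.061 0.998] F [-0.3 -0.4 -0.3] w0.999 g0.0
tool-axes move: [-0.0061 -0.0077 -0.0022]
```

>>> jog_arm --pt "-0.006 -0.007 -0.002 0" --pt "0 0 0 0"

```text
time: 59.18
tool_pos: [0.4718, 0.0322, 0.026]
tcp_rot: [0.096, 3.136, 0.0]
wrist_force: [0.4, 0.4, 0.9]
width: 1.001
grip_force: 0.0
```

>>> jog_arm --pt "0 0 0 0" --pt "0 0 0 0" --pt "0 0 0 0" --jaw 0 --clamp_n 30

```text
time: 59.55
tool_pos: [0.4702, 0.0327, 0.0248]
tcp_rot: [0.095, 3.139, 0.0]
wrist_force: [-1.2, -0.2, 5.8]
width: 0.703
grip_force: 33.0
```

>>> jog_arm --pt "0 0 -0.015 0" --pt "0.01 0 -0.005 0" --pt "0.015 0 0 0" --pt "0 0 0 0"

```text
time: 60.05
tool_pos: [0.4418, 0.0343, 0.0431]
tcp_rot: [-0.095, -3.138, 0.0]
wrist_force: [-0.0, 0.7, -0.5]
width: 0.701
grip_force: 33.1
```

```bash
python3 v.py .45 .035 .05
```

```text
282 192
9999910110011101111111101001111100101
9999910011111111111111111011100111223
9999710011011101111211110111011655555
9986410000011111111221111100011565555
5554511000011111111211110101111465555
5555521000100110111221110111000375555
5555430100001011111221120100111185555
5555440010011111111331143011101185555
5555540011011111111221144310100085555
5555540000001110111221244430110156555
5555410001000001571111244443111146544
3332100001110112961111255444401125333
1100010110100103631111154444421114322
1110000011000103441111155545421114332
0011011001111103541111155544411113322
0110010000100011443111455554411113322
1100010101101110144111455554101112433
1011100100011011113111455553000001433
1100010101100111012112455530000001433
1110010001100011001124554200000000432
1110100000111010010001220000000000333
1110111100110111000000000000000000232
1111100010000110000000000000000000242
1100111110101100000000000000000000143
```

>>> jog_arm --pt "0 0 0.01 0" --pt "0 0 0.006 0" --pt "0.004 0 0.003 0" --pt "0.005 0 0.003 0" --pt "0.005 0 0.003 0" --jaw 0 --clamp_n 20

```text
time: 60.72
tool_pos: [0.4399, 0.0345, 0.024]
tcp_rot: [0.093, 3.122, -0.001]
wrist_force: [5.6, -4.2, 27.6]
width: 0.704
grip_force: 35.8
```

>>> jog_arm --pt "0.004 0 0.003 0" --pt "0.004 0 0.003 0" --pt "0.003 0 0.003 0" --pt "0 0 0 0"

```text
time: 61.22
tool_pos: [0.4322, 0.0345, 0.0187]
tcp_rot: [0.093, 3.117, -0.002]
wrist_force: [1.5, -7.7, 41.9]
width: 0.698
grip_force: 39.2
```

```bash
python3 v.py .425 .035 .04
```

```text
273 196
1199999994110011111111111110010111137
1158999652000011111111111000011011128
0118555544100000111111111111001110118
1135555554100110111111111111011010107
1117555554010000111111111110001101015
1105555554001011001112211111110011114
1104555554200010011112211101101101003
1003555555100000110112213211101111011
1002555554000111010112212243101000001
1000233320001011110112311254431011011
1000111010010110010112211245444310101
1000111101000111111112211455444400101
1100111001010100111311111555544420101
0001111100000110111611111455455420011
1010111101001011001511111355555411000
1000111010110011011421111255555400000
0100011100001011011421111355555200000
0011011100001111111243112455554000000
0100111111101010010114112455551000000
0111111101100001010003111445420000000
1110011100100011000002221243100000000
1110111111111010100000000000000000000
1110111010000000000000000000000000000
1110111210000000000000000000000000000
```

>>> jog_arm --pt "0 0 -0.02 0" --pt "0 0 -0.035 0" --pt "-0.028 0 0 0" --pt "-0.028 0 0 0" --pt "0 0 0 0" --jaw 0 --clamp_n 30

```text
time: 61.9
tool_pos: [0.4773, 0.0322, 0.0653]
tcp_rot: [0.096, 3.139, 0.0]
wrist_force: [-0.5, 0.3, -1.5]
width: 0.699
grip_force: 34.5
```

>>> jog_arm --pt "0 0 0.008 0" --pt "0 0 0.004 0" --pt "0 0 0.003 0" --pt "0 0 0 0"

```text
time: 62.4
tool_pos: [0.4747, 0.0323, 0.0495]
tcp_rot: [-0.095, -3.139, 0.0]
wrist_force: [0.1, -0.8, -1.2]
width: 0.705
grip_force: 34.5
```

```bash
python3 v.py .48 .035 .05
```

```text
293 191
1110111111100000111111111110011011111
1010001110110011111122111101010110222
0101110110111100111122111254445555555
0111011111111111111122111285555555555
0001011011011110111122111185555555555
0110001111111001111122123185555555555
1011011100111111011123114455555555555
1111011111111111111122114444555555555
1000101110101001111122115444445555555
2000101111110110155111115544445555555
1000101101110101184111115555445555533
0001110101110011343111115555455553322
0101101111010111254111115545553323332
0100100110011001144111114555542233322
0100000010010110134311145555532222232
0101000110111111012411245555422222232
0011111010110110110411145554432223232
0100011111001110111312244531433232232
0000010110110100010011122100332322333
1110011111110001110010000000243232222
1000010101011111111000000000142223223
1000010111010111000000000000143233322
0000010001011000000000000000055545432
1000011001111010000000000000034555522
```

>>> jog_arm --pt "-0.012 0 0 0" --pt "0 0 0.003 0" --pt "0 0 0.003 0" --pt "0 0 0 0"

```text
time: 62.95
tool_pos: [0.4868, 0.0316, 0.0434]
tcp_rot: [-0.095, -3.139, 0.0]
wrist_force: [-0.6, -0.8, -1.2]
width: 0.701
grip_force: 34.6
```

>>> jog_arm --pt "0 0 0.003 0" --pt "0 0 0.003 0"

```text
time: 63.2
tool_pos: [0.4874, 0.0316, 0.0378]
tcp_rot: [0.096, 3.14, 0.0]
wrist_force: [0.6, -0.8, -1.0]
width: 0.703
grip_force: 34.6
```

>>> jog_arm --pt "0 0 0.003 0" --pt "0 0 0.002 0" --pt "0 0 0 0"

```text
time: 63.58
tool_pos: [0.4874, 0.0316, 0.0339]
tcp_rot: [-0.095, -3.14, -0.0]
wrist_force: [-4.7, -0.3, 9.5]
width: 0.702
grip_force: 35.6
```

```bash
python3 v.py .485 .035 .04
```

```text
295 193
1110111101000111111111111101011012224
1101111111110111111111111144455555555
0010011100111110101111111155555555555
0110111110111111111111211155555555555
0101011100111000101111221355555555555
1010011111011111101101221365555555555
0001101101101111111111222245555555555
0000101111010101010111221244355555555
0000111111101010011111221144455555555
0001011011101111110211221255444555533
0001001111110101112811111255544533322
0100001000110111115621111254545423223
0010101011111110004411111255545432222
0111011101010111004521111255555332223
1011011101011111103421111255555332332
0010011110111100101442113455554232322
1001101001011100001133113555553323223
0101111111011000100013113555432223223
0000001101001000100114123455422222333
0101111011001011011001100221423322223
0001101110101101000000000000423323222
0010111110000111000000000000532355522
0100111111100000000000000000333245523
0110101010000100000000000000232245552
```

>>> jog_arm --pt "0 0 0 0" --pt "0 0 0 0" --pt "0 0 -0.03 0" --pt "0 0 -0.05 0" --pt "0 0 -0.04 0" --jaw 1

```text
time: 64.25
tool_pos: [0.4877, 0.0316, 0.1544]
tcp_rot: [0.096, 3.139, 0.0]
wrist_force: [0.1, 0.4, 0.2]
width: 1.004
grip_force: 0.0
```

>>> jog_arm --pt "-0.035 0 0 0" --pt "-0.035 0 0 0" --pt "0 0 0 0" --jaw 0

```text
time: 64.62
tool_pos: [0.5595, 0.0272, 0.1531]
tcp_rot: [0.096, 3.139, 0.0]
wrist_force: [-0.9, 0.3, -0.8]
width: 0.376
grip_force: 0.0
```

```bash
python3 v.py .485 .035 .03
```

```text
295 196
0011110101010110101011113755555555555
0100011101010111110101112855555555555
0000011101110010110100111855555555555
1000011101101101000111011755555555555
1000101110111111000111101555555555555
0101001100011011100001100465555555555
0000001111110111010010111385555555555
0000011000101111110010111185555555555
0001011103464110011111110195555555555
0010002856556781001101000165555555555
0001126445545558101111010056555555555
1111164445555556411010011147555555555
0011184444555556601011111028555533433
1110184455555558401011111018333332322
0000068445568776400110111119322323233
0001156876899854400011111115333222333
0000045556665544400011111113333233232
1001145555555544400110001112433323332
0101125555555544400111111111432322322
0001115555555454200111000111422332223
0001102555545552000011000101432222323
0111111135554310000000000000333323233
0011110110110000000000000000242323222
0011111110000000000000000000242222223
```

>>> jog_arm --pt "0 -0.06 0 0" --pt "0 -0.05 0 0" --pt "0 0 0 0" --jaw 1

```text
time: 65.05
tool_pos: [0.5491, -0.085, 0.1525]
tcp_rot: [-0.102, -3.139, 0.001]
wrist_force: [-0.1, 0.7, 0.1]
width: 0.906
grip_force: 0.0
```

Run:
```python
from h import *
print(onz("side",(274,194),.044))
im=bot.read_camera('top')
for c,a,s in blobs(im,im.min(2)>85,(262,205,340,260),60,1200):print("top",np.round(c,1),a,s,onz("top",c,.044)); P=onz("top",c,.044)
im=bot.read_camera('side')
for c,a,s in blobs(im,im.min(2)>75,(250,170,302,245),60,1200):print(np.round(c,1),a,s,onz("side",c,.026));P2=onz("side",c,.026)
togo(P)
```

```text
[0.4284635  0.04031536 0.044     ]
top [302.  205.7] 83 [42  3] [0.51220288 0.02364528 0.044     ]
top [295.4 233.9] 389 [22 23] [0.42639824 0.04217973 0.044     ]
top [317.  233.7] 124 [16 12] [ 0.42793713 -0.02306648  0.044     ]
[273.8 199.2] 562 [24 28] [0.42672675 0.03951713 0.026     ]
t65.2 tcp [ 0.5495 -0.0824  0.1525] y-axis [0.062 0.998] F [ 0.7 -0.  -0.3] w1.000 g0.0
tool-axes move: [0.1249 0.0515 0.1087]
```

>>> jog_arm --pt "0.044 0.039 0 0" --pt "0.043 0.039 0 0" --pt "0.043 0.038 0.01 0" --pt "0 0 0.05 0" --pt "0 0 0.03 0"

```text
time: 65.78
tool_pos: [0.4256, 0.0432, 0.0615]
tcp_rot: [-0.09, -3.139, -0.001]
wrist_force: [0.2, -0.6, -0.0]
width: 1.002
grip_force: 0.0
```

```bash
python3 -c "
from h import *
togo([.427,.041,.012])"
```

```text
t65.8 tcp [0.4256 0.0432 0.0615] y-axis [0.057 0.998] F [ 0.2 -0.6 -0. ] w1.002 g0.0
tool-axes move: [-0.0015 -0.0022  0.0495]
```

>>> jog_arm --pt "-0.001 -0.002 0.04 0" --pt "0 0 0.009 0" --pt "0 0 0 0"

```text
time: 66.15
tool_pos: [0.4281, 0.0398, 0.0138]
tcp_rot: [-0.094, -3.139, -0.0]
wrist_force: [0.7, 0.3, 0.5]
width: 1.001
grip_force: 0.0
```

>>> jog_arm --pt "0 0 0 0" --pt "0 0 0 0" --pt "0 0 0 0" --jaw 0 --clamp_n 40

```text
time: 66.53
tool_pos: [0.4307, 0.0394, 0.0158]
tcp_rot: [0.096, 3.137, 0.001]
wrist_force: [-1.2, 1.5, 6.9]
width: 0.7
grip_force: 44.4
```

>>> jog_arm --pt "0 0 -0.04 0" --pt "0 0 -0.05 0" --pt "-0.059 -0.019 -0.02 0" --pt "-0.059 -0.019 0 0" --pt "-0.059 -0.019 0 0"

```text
time: 67.15
tool_pos: [0.6018, -0.0285, 0.1246]
tcp_rot: [0.096, 3.138, -0.0]
wrist_force: [1.1, -0.1, -1.1]
width: 0.699
grip_force: 44.4
```

>>> jog_arm --pt "0 0 0 0"

```text
time: 67.28
tool_pos: [0.6035, -0.0295, 0.123]
tcp_rot: [0.099, 3.138, -0.001]
wrist_force: [0.1, 0.1, -2.0]
width: 0.7
grip_force: 44.3
```

```bash
python3 -c "
from h import *
togo([.6,-.027,.06])"
```

```text
t67.3 tcp [ 0.6035 -0.0295  0.123 ] y-axis [0.063 0.998] F [ 0.1  0.1 -2. ] w0.700 g44.3
tool-axes move: [0.0038 0.0023 0.063 ]
```

>>> jog_arm --pt "0 0.002 0.04 0" --pt "0 0 0.022 0" --pt "0 0 0.006 0" --pt "0 0 0.003 0" --pt "0 0 0 0"

```text
time: 67.9
tool_pos: [0.6004, -0.0255, 0.0533]
tcp_rot: [0.095, 3.138, -0.0]
wrist_force: [-0.3, -0.2, -1.2]
width: 0.699
grip_force: 44.3
```

>>> jog_arm --pt "0 0 0.002 0" --pt "0 0 0.001 0" --pt "0 0 0 0"

```text
time: 68.28
tool_pos: [0.6006, -0.0256, 0.0509]
tcp_rot: [0.096, 3.138, -0.0]
wrist_force: [-2.5, 0.9, 4.7]
width: 0.695
grip_force: 45.0
```

>>> jog_arm --pt "0 0 0 0" --pt "0 0 0 0" --pt "0 0 -0.02 0" --pt "0 0 -0.05 0" --pt "0 0 -0.05 0" --jaw 1

```text
time: 68.9
tool_pos: [0.5996, -0.0256, 0.1713]
tcp_rot: [0.096, 3.14, -0.0]
wrist_force: [1.4, 0.3, 0.3]
width: 0.998
grip_force: 0.0
```

>>> jog_arm --pt "0 0.05 0 0.18" --pt "0 0.05 0 0.18" --pt "0 0 0 0.18" --pt "0 0 0 0.18" --pt "0 0 0 0.18" --jaw 0.5

```text
time: 69.53
tool_pos: [0.6151, 0.0733, 0.1707]
tcp_rot: [1.459, 2.781, 0.001]
wrist_force: [-0.3, -1.0, -0.4]
width: 0.503
grip_force: 0.0
```

>>> jog_arm --pt "0 0 0 0.18" --pt "0 0 0 0.18" --pt "0 0 0 0.18" --pt "0 0 0 0.07" --pt "0 0 0 0"

```text
time: 70.15
tool_pos: [0.6152, 0.0729, 0.1705]
tcp_rot: [2.22, 2.222, 0.002]
wrist_force: [-0.2, 0.3, -0.3]
width: 0.504
grip_force: 0.0
```

```bash
python3 - <<'E'
from h import *
im=bot.read_camera('top');im2=bot.read_camera('side')
cv2.imwrite('pics/td.png',im[:,:,::-1]);cv2.imwrite('pics/sd.png',im2[:,:,::-1])
cv2.imwrite('pics/last.png',np.hstack([cv2.resize(im[145:265,215:375],(400,300)),cv2.resize(im2[135:255,225:385],(400,300))])[:,:,::-1])
h=cv2.cvtColor(im,cv2.COLOR_RGB2HSV)
for c,a,s in blobs(im,(h[...,0]>100)&(h[...,0]<130)&(h[...,1]>110)&(h[...,2]>50),(200,170,300,272),5,900): print("blue",np.round(c,1),a,s,np.round(onz("top",c,.053),4))
for c,a,s in blobs(im,im.min(2)>120,(222,195,242,240),8,300): print("w",np.round(c,1),a,s,np.round(onz("top",c,.053),4))
g=cv2.cvtColor(im,cv2.COLOR_RGB2GRAY)
print("\n".join("".join(str(v) for v in r) for r in g[158:192,270:370:2]//26))
h2=cv2.cvtColor(im2,cv2.COLOR_RGB2HSV)
for c,a,s in blobs(im2,(h2[...,0]>100)&(h2[...,0]<130)&(h2[...,1]>110)&(h2[...,2]>50),(240,135,320,180),5,900): print("blue side",np.round(c,1),a,s,np.round(onz("side",c,.049),4))
st()
E
```

```text
blue [226.6 247.7] 63 [ 8 11] [0.3824 0.2477 0.053 ]
w [233.1 205.2] 116 [16 13] [0.5101 0.2311 0.053 ]
w [228.6 227.6] 44 [6 8] [0.4426 0.243  0.053 ]
44444444444588888666666666444666666666666666666666
44444444444788888666666665344566666666666666666666
44444444444889988666666665343466666666666666666666
44333333333889998666666665444366666666666666666666
33333333333898888765555555344366666666666666666666
34333333333885447754444444444366666666666666666666
44444433334854434743333333444366666666666666666666
45443333334844443744444334444466666666666666666666
33333333344744443534433444444356666666666656666666
33333333343444443334334455444356666666666535666666
3333333345324444333334555554
[... 694 characters left out ...]
266434443333555555565456666666899999997966
66633332366334443333555555555356666665979999995966
66622322466334443333455555655466666666869999987866
66623332466334443333455555554566666666786999858666
66623332566434443333345555554566666666696698579666
66622322666644443333344555543566666666688565797666
66634443666644443333334444433566666666669888996666
66666666666644443333333344333566666666666999966666
66666666666644443333333333333466666666666676666666
66666666666644443333333333333366666666666666666666
blue side [250.4 149.3] 57 [11  7] [0.3834 0.2461 0.049 ]
blue side [309.9 149.2] 52 [9 7] [0.5583 0.2122 0.049 ]
t70.2 tcp [0.6151 0.0729 0.1701] y-axis [1.    0.001] F [-0.6  0.  -0.6] w0.501 g0.0
```

>>> jog_arm --pt "0.047 -0.019 0 0" --pt "0.047 -0.019 0 0" --pt "0.046 -0.019 0.02 0" --pt "0 0 0.04 0" --pt "0 0 0.03 0" --jaw 0.5

```text
time: 70.88
tool_pos: [0.557, 0.2138, 0.0783]
tcp_rot: [-2.218, -2.225, 0.0]
wrist_force: [-0.2, -0.8, 0.7]
width: 0.502
grip_force: 0.0
```

>>> jog_arm --pt "0 0 0 0"

```text
time: 71.0
tool_pos: [0.5551, 0.2123, 0.0764]
tcp_rot: [-2.218, -2.221, 0.009]
wrist_force: [-0.9, 0.3, -0.7]
width: 0.496
grip_force: 0.0
```

```bash
python3 -c "
from h import *
togo([.5583,.2122,.033])"
```

```text
t71.0 tcp [0.5551 0.2123 0.0764] y-axis [1.    0.001] F [-0.9  0.3 -0.7] w0.496 g0.0
tool-axes move: [-0.      0.0035  0.0434]
```

>>> jog_arm --pt "0 0.003 0.03 0" --pt "0 0 0.013 0" --pt "0 0 0 0"

```text
time: 71.38
tool_pos: [0.5604, 0.2126, 0.036]
tcp_rot: [-2.221, -2.221, 0.002]
wrist_force: [0.1, -0.1, -0.0]
width: 0.501
grip_force: 0.0
```

>>> jog_arm --pt "0 0 0 0" --pt "0 0 0 0" --pt "0 0 0 0" --pt "0 0 0 0" --jaw 0 --clamp_n 25

```text
time: 71.88
tool_pos: [0.5617, 0.2133, 0.0375]
tcp_rot: [2.221, 2.221, 0.003]
wrist_force: [-1.0, 0.2, 6.1]
width: 0.239
grip_force: 24.7
```

```bash
python3 -c "
from h import *
st()"
```

```text
t71.9 tcp [0.5617 0.2133 0.0375] y-axis [1. 0.] F [-1.   0.2  6.1] w0.239 g24.7
```

>>> jog_arm --pt "0 0 -0.03 0" --pt "0 0 -0.05 0" --pt "0 0 -0.03 0" --pt "0 0 0 0"

```text
time: 72.38
tool_pos: [0.563, 0.2137, 0.1495]
tcp_rot: [2.219, 2.219, 0.009]
wrist_force: [-0.2, 0.1, -0.4]
width: 0.237
grip_force: 24.4
```

```bash
python3 -c "
from h import *
togo([.61,.08,.1])
im=bot.read_camera('side')
g=cv2.cvtColor(im,cv2.COLOR_RGB2GRAY)
x,y=map(int,proj('side',(.558,.212,.13)));print(x,y)
print('\n'.join(''.join(str(v) for v in r) for r in g[y-20:y+26,x-24:x+20]//26))"
```

```text
t72.4 tcp [0.563  0.2137 0.1495] y-axis [1. 0.] F [-0.2  0.1 -0.4] w0.237 g24.4
tool-axes move: [-0.1338  0.0467  0.0495]
309 126
33333333332111111111111333333311111111111133
33333333333211111111111333333311111113333333
33333333333311111111111333333311111133333333
33333333333321112111111333333312311133333333
33333333333333333211112233333312421133333333
33333333333333333311133233333312421133333333
33333333333333333311234233333312421133333333
33333333333333333311134233333312421133333333
33333333333333333311134222222212421133333333
33333333333333333311134222221212421233333333
3333333333333333331113422
[... 894 characters left out ...]
5555555555666667999999999
76666666665555555555666333333347666999999999
65555555556666333333343111111137666789999999
55555233333343100101101011110137666677888887
55553101011000010111101111111137666666666666
33331111110101100111110111111036666666655555
11112457762101010111010110111137666666655555
11026999998301010001100101101014666666655555
10149999999601101111110001111103666666655555
10159999999501100101111001111013766666655555
13887899987401100011111011111112466666555555
02665677765310000101011000111111366666555555
01224555555210101100111000101111376666555555
11113565554201010100011011110110246666555555
01013655555310011010101000001111136666555555
10113655555211011010101100011111137666555555
```

>>> jog_arm --pt "-0.05 0.005 -0.01 0" --pt "-0.06 0.005 0 0" --pt "-0.06 0.005 0 0" --pt "-0.06 0.005 0 0" --pt "-0.06 0.005 0 0"

```text
time: 73.05
tool_pos: [0.584, -0.0787, 0.1535]
tcp_rot: [-2.219, -2.219, 0.003]
wrist_force: [0.9, -0.3, -0.1]
width: 0.237
grip_force: 24.4
```

>>> jog_arm --pt "-0.05 0.004 0 0" --pt "-0.006 0 0 0" --pt "0 0 0 0"

```text
time: 73.42
tool_pos: [0.5884, -0.1329, 0.1541]
tcp_rot: [-2.221, -2.218, 0.002]
wrist_force: [0.3, -0.4, -0.0]
width: 0.239
grip_force: 24.4
```

```bash
python3 - <<'E'
from h import *
togo([.5918,-.1324,.081])
im=bot.read_camera('top')
g=cv2.cvtColor(im,cv2.COLOR_RGB2GRAY)
print("\n".join("".join(str(v) for v in r) for r in g[158:198,270:370:1]//26))
E
```

```text
t73.4 tcp [ 0.5884 -0.1329  0.1541] y-axis [ 1.    -0.001] F [ 0.3 -0.4 -0. ] w0.239 g24.4
tool-axes move: [0.0004 0.0036 0.073 ]
6668975689999999888974356666666666666666666666666666666666666666666666666642233675444444543345555555
6679856999999999998995346666666666666666666666666666666666666666666666666642234785444444443345555555
6789569999999999999997435666666666666666666666666666666666666666666666666652234664444444433344444555
6797579999999999999999435666666666666666666666666666666666666666666666666653236744444444433444444444
6895589999999999999999535666666666666666666666666666666666666666666666666653236844444444433444444444
6895589999999999999999535666666666666666666666666666666666666666666666666532246644444444333444444444
689558999999999999999963566666666666666666666666666666666666666666666666653335643
[... 2652 characters left out ...]
6666666666666666666666666666666666666666666666666666666666666666643344444433344322222333322334
6666666666666666666666666666666666666666666666666666666666666666666666533344444333333322233333333334
6666666666666666666666666666666666666666666666666666666666666666666666533444444333333332333333333334
6666666666666666666666666666666666666666666666666666666666666666666666333344444333333332222233322345
6666666666666666666666666666666666666666666666666666666666666666666665333444444333333332222233322235
6666666666666666666666666666666666666666666666666666666666666666666665333344444333333332222333322234
6666666666666666666666666666666666666666666666666666666666666666666665333444443333333333222333322235
```

>>> jog_arm --pt "0 0.003 0.03 0" --pt "0 0 0.03 0" --pt "0 0 0.008 0" --pt "0 0 0.004 0" --pt "0 0 0 0"

```text
time: 74.1
tool_pos: [0.5934, -0.1327, 0.085]
tcp_rot: [2.22, 2.221, 0.001]
wrist_force: [-0.8, -0.2, 0.3]
width: 0.241
grip_force: 24.4
```

```bash
python3 - <<'E'
from h import *
st()
for p in((318.7,177.2),(281.5,163.5)):print(onz("top",p,.079))
E
```

```text
t74.1 tcp [ 0.5934 -0.1327  0.085 ] y-axis [1.    0.001] F [-0.8 -0.2  0.3] w0.241 g24.4
[ 0.59608448 -0.02529149  0.079     ]
[0.63519936 0.08552229 0.079     ]
```

>>> jog_arm --pt "0 0 0.003 0" --pt "0 0 0.002 0" --pt "0 0 0.001 0" --pt "0 0 0 0"

```text
time: 74.6
tool_pos: [0.5927, -0.1332, 0.0781]
tcp_rot: [-2.222, -2.221, 0.0]
wrist_force: [0.1, 0.5, -0.6]
width: 0.244
grip_force: 24.4
```

>>> jog_arm --pt "0 0 0.001 0" --pt "0 0 0.001 0" --pt "0 0 0 0"

```text
time: 74.97
tool_pos: [0.5931, -0.1334, 0.0775]
tcp_rot: [2.221, 2.221, 0.0]
wrist_force: [-2.8, -0.0, 6.7]
width: 0.241
grip_force: 25.2
```

>>> jog_arm --pt "0 0 0 0" --pt "0 0 0 0" --pt "0 0 0 0" --jaw 0.3

```text
time: 75.35
tool_pos: [0.5925, -0.133, 0.0758]
tcp_rot: [-2.221, -2.221, 0.0]
wrist_force: [-0.7, 0.2, 0.5]
width: 0.301
grip_force: 0.0
```

>>> jog_arm --pt "0 0 -0.01 0" --pt "0 0 -0.03 0" --pt "0 0 -0.05 0" --pt "0.06 0 0 0" --pt "0.06 -0.04 0 0" --jaw 0.5

```text
time: 75.97
tool_pos: [0.5606, -0.0201, 0.1687]
tcp_rot: [2.22, 2.217, 0.006]
wrist_force: [0.5, 0.9, 0.1]
width: 0.497
grip_force: 0.0
```

>>> jog_arm --pt "0.06 -0.04 0 0" --pt "0.06 -0.04 0 0" --pt "0.06 -0.03 0 0" --pt "0.05 0 0 0" --pt "0 0 0 0"

```text
time: 76.6
tool_pos: [0.4607, 0.1919, 0.1673]
tcp_rot: [2.216, 2.227, 0.004]
wrist_force: [0.3, -0.3, -0.7]
width: 0.498
grip_force: 0.0
```

```bash
python3 - <<'E'
from h import *
togo([.441,.2405,.033])
im=bot.read_camera('side')
g=cv2.cvtColor(im,cv2.COLOR_RGB2GRAY)
x,y=map(int,proj('side',(.593,-.132,.07)));print(x,y)
print('\n'.join(''.join(str(v) for v in r) for r in g[y-20:y+26,x-24:x+20]//26))
im=bot.read_camera('top')
for c,a,s in blobs(im,im.min(2)>120,(222,195,242,240),8,300): print("w",np.round(c,1),a,s,np.round(onz("top",c,.053),4))
im=bot.read_camera('side')
for c,a,s in blobs(im,im.min(2)>110,(262,141,302,165),20,300): print("side",np.round(c,1),a,s,np.round(onz("side",c,.03),4))
E
```

```text
t76.6 tcp [0.4607 0.1919 0.1673] y-axis [1.    0.005] F [ 0.3 -0.3 -0.7] w0.498 g0.0
tool-axes move: [ 0.0485 -0.0197  0.1343]
351 224
55555555555555555555455544432235555555555555
55555555555555555555555454432334555555555555
55555555555555555555555444432235555555555555
55555555555555555555455444322234555555555555
55555555555555555545545544332335555555555555
55555555555555555445555443232355555555555555
55555555555555555555555433222355555555555555
55555555545555555555553332223555555555555555
55555555555454444455532232335555555555555555
55555555555555555533455556555555555555555555
55555555555555555578877778888765555555555555
55555555555555557877665556666788655555555555
555555555555556
[... 1026 characters left out ...]
55555555555555555555555554444322223455
55555555555555555555555555555544543322233555
55555555555555555555555455554544533322335555
55555555555555555555555555554554332332355555
55555555555555555555445555555433322323555555
55555555555555555555555433333322222355555555
55555555555555555555555545443555554555555555
55555555555555555555555555555555555555555555
55555555555555555555555555555555555555555555
55555555555555555555555555555555555555555555
55555555555555555555555555555555555555555555
w [232.6 225.1] 147 [16 43] [0.4504 0.2311 0.053 ]
side [269.6 141.4] 31 [20  3] [0.446  0.3033 0.03  ]
side [292.2 149.8] 119 [10 18] [0.5089 0.2454 0.03  ]
side [271.  152.8] 110 [ 9 18] [0.4434 0.2429 0.03  ]
```

>>> jog_arm --pt "0.024 -0.009 0 0" --pt "0.024 -0.009 0.02 0" --pt "0 0 0.04 0" --pt "0 0 0.03 0" --pt "0 0 0 0" --jaw 0.5

```text
time: 77.38
tool_pos: [0.4408, 0.2343, 0.0736]
tcp_rot: [-2.222, -2.218, 0.01]
wrist_force: [0.1, 1.0, -0.2]
width: 0.495
grip_force: 0.0
```

```bash
python3 -c "
from h import *
togo([.4425,.2400,.033])"
```

```text
t77.4 tcp [0.4408 0.2343 0.0736] y-axis [ 1.    -0.002] F [ 0.1  1.  -0.2] w0.495 g0.0
tool-axes move: [0.0059 0.002  0.0405]
```

>>> jog_arm --pt "0.005 0.001 0.03 0" --pt "0 0 0.011 0" --pt "0 0 0 0"

```text
time: 77.75
tool_pos: [0.4438, 0.2411, 0.0353]
tcp_rot: [-2.222, -2.22, 0.001]
wrist_force: [0.7, -0.3, -1.2]
width: 0.5
grip_force: 0.0
```

>>> jog_arm --pt "0 0 0 0" --pt "0 0 0 0" --pt "0 0 0 0" --pt "0 0 0 0" --jaw 0 --clamp_n 25

```text
time: 78.25
tool_pos: [0.4448, 0.2423, 0.0364]
tcp_rot: [2.221, 2.221, 0.003]
wrist_force: [-0.5, -0.3, 6.2]
width: 0.24
grip_force: 24.7
```

>>> jog_arm --pt "0 0 -0.03 0" --pt "0 0 -0.05 0" --pt "0 0 -0.04 0" --pt "0 0 0 0"

```text
time: 78.75
tool_pos: [0.4466, 0.2433, 0.1594]
tcp_rot: [2.219, 2.22, 0.013]
wrist_force: [0.1, 0.5, 0.2]
width: 0.244
grip_force: 24.6
```

```bash
python3 -c "
from h import *
togo([.596,-.0255,.16])
im=bot.read_camera('side')
g=cv2.cvtColor(im,cv2.COLOR_RGB2GRAY)
x,y=map(int,proj('side',(.444,.24,.13)));print(x,y)
print('\n'.join(''.join(str(v) for v in r) for r in g[y-10:y+22,x-24:x+20]//26))"
```

```text
t78.8 tcp [0.4466 0.2433 0.1594] y-axis [1. 0.] F [0.1 0.5 0.2] w0.244 g24.6
tool-axes move: [-0.2688  0.1494 -0.0004]
268 125
33333333333333333213445555555244333333333333
33333333333333333333435555554233333333333333
33333333333333333333334555554233333333333333
33333333333333333333335555554333333333333333
33333333333333333333335555554333333333333333
33333333333333333333335555554333333333333333
33333333333333333333334555555333333333333333
33333333333333333333334555554433333333333333
33333333333333333333334555555433333333333333
33333333333333333333333555555433333333333333
33333333333333333333333555555433333333333333
33333333333333333333334555555433333333333333
3333333333333333333333
[... 177 characters left out ...]
3333333333333333333334455
33333333333333333333333333333334455567888888
33333333333333333333333455567888888888878776
33333333333333455567888888888878777666666655
33333333333333688888887777666666655555555555
33333334455677777666666655555555555555555555
55677888888888855555555555555555556666666666
88888999999999855555555556676666666665555655
99999999999999865566666766565555655555555555
99889888888777655555555655555555555555555555
78777666666655555555555555555555556666333333
66555555555555555555555556663233333343101100
55555555555555556662233233330010111111111111
55555556532222223331001110110010100111110101
22222333311110101111001111111100011100111111
11101222111000111111100011011110001111011124
```

>>> jog_arm --pt "-0.05 0.03 0 0" --pt "-0.055 0.03 0 0" --pt "-0.055 0.03 0 0" --pt "-0.055 0.03 0 0" --pt "-0.053 0.028 0 0"

```text
time: 79.42
tool_pos: [0.5908, -0.0276, 0.1527]
tcp_rot: [-2.22, -2.219, 0.003]
wrist_force: [1.1, 0.5, 0.8]
width: 0.24
grip_force: 24.6
```

>>> jog_arm --pt "0 0 0 0" --pt "0 0 0.03 0" --pt "0 0 0.03 0" --pt "0 0 0.006 0" --pt "0 0 0 0"

```text
time: 80.05
tool_pos: [0.5905, -0.025, 0.0882]
tcp_rot: [-2.219, -2.221, 0.002]
wrist_force: [-0.3, -0.4, 0.8]
width: 0.241
grip_force: 24.6
```

```bash
python3 -c "
from h import *
togo([.596,-.0255,.0765])"
```

```text
t80.0 tcp [ 0.5905 -0.025   0.0882] y-axis [1.    0.001] F [-0.3 -0.4  0.8] w0.241 g24.6
tool-axes move: [-0.0005  0.0056  0.0117]
```

>>> jog_arm --pt "0 0.005 0.004 0" --pt "0 0 0.004 0" --pt "0 0 0.002 0" --pt "0 0 0 0"

```text
time: 80.55
tool_pos: [0.5964, -0.0258, 0.0791]
tcp_rot: [-2.221, -2.221, 0.0]
wrist_force: [0.9, 1.0, -0.6]
width: 0.245
grip_force: 24.6
```

>>> jog_arm --pt "0 0 0.001 0" --pt "0 0 0.001 0" --pt "0 0 0 0"

```text
time: 80.92
tool_pos: [0.5964, -0.0258, 0.077]
tcp_rot: [-2.221, -2.221, 0.0]
wrist_force: [0.1, 0.5, 0.3]
width: 0.237
grip_force: 24.6
```

>>> jog_arm --pt "0 0 0.001 0" --pt "0 0 0 0"

```text
time: 81.18
tool_pos: [0.5967, -0.0258, 0.0765]
tcp_rot: [2.221, 2.221, 0.0]
wrist_force: [-0.1, -0.6, 2.9]
width: 0.242
grip_force: 24.8
```

>>> jog_arm --pt "0 0 0 0" --pt "0 0 0 0" --pt "0 0 0 0" --jaw 0.3

```text
time: 81.55
tool_pos: [0.5965, -0.0258, 0.0759]
tcp_rot: [-2.221, -2.221, 0.0]
wrist_force: [0.2, 0.8, -0.2]
width: 0.295
grip_force: 0.0
```

>>> jog_arm --pt "0 0 -0.01 0" --pt "0 0 -0.03 0" --pt "0 0 -0.05 0" --pt "0.06 -0.02 0 0" --pt "0.06 -0.02 0 0" --jaw 0.5

```text
time: 82.18
tool_pos: [0.5579, 0.0935, 0.1684]
tcp_rot: [2.223, 2.217, 0.005]
wrist_force: [0.5, 0.6, -0.3]
width: 0.503
grip_force: 0.0
```

>>> jog_arm --pt "0.06 -0.02 0 0" --pt "0.05 -0.02 0 0" --pt "0 0 0 0"

```text
time: 82.55
tool_pos: [0.516, 0.2054, 0.167]
tcp_rot: [-2.216, -2.227, -0.002]
wrist_force: [-0.5, -0.6, -0.9]
width: 0.5
grip_force: 0.0
```

```bash
python3 - <<'E'
from h import *
togo([.508,.242,.033])
im=bot.read_camera('side')
g=cv2.cvtColor(im,cv2.COLOR_RGB2GRAY)
x,y=map(int,proj('side',(.596,-.025,.07)));print(x,y)
print('\n'.join(''.join(str(v) for v in r) for r in g[y-18:y+20,x-24:x+20]//26))
for c,a,s in blobs(im,im.min(2)>110,(262,141,302,165),20,300): print("side",np.round(c,1),a,s,np.round(onz("side",c,.03),4))
im=bot.read_camera('top');g=cv2.cvtColor(im,cv2.COLOR_RGB2GRAY)
print('\n'.join(''.join(str(v) for v in r) for r in g[150:186,260:304]//26))
E
```

```text
t82.5 tcp [0.516  0.2054 0.167 ] y-axis [1.    0.005] F [-0.5 -0.6 -0.9] w0.500 g0.0
tool-axes move: [ 0.0365 -0.0079  0.1341]
341 194
55555555555555555544555555555555554554433323
45555555555555555544555555555545555554432233
34555555555555553334455555555545555444432233
23455555555555333234555555555555554444422333
23345555555533223223455555555555555444333335
32334555553333223223355555554554554533332355
23233533332223332223555554555555554322233555
23223322323222222355555555554333333233555555
22232232222222235555555666665555554545555555
323222233
[... 2322 characters left out ...]
5555555799975666666666666
22222453334666665555555555788855666666666666
22222443455666776555555568997556666666666666
22222443466666666555555579975566666666666666
22223443466666666555555566555666666666666666
22223443466666666666655444444666666666666666
22223544566666666666665444333566666666666666
22223544666666666666666433333466666666666666
22223545666666666666666643333356666666666666
22223556666666666666666643333346666666666666
22224556666666666666666664333335666666666666
22223556666666666666666664333334566666666666
22223566666666666666666666433333346666666666
22223566666666666666666666433333335666666666
22124766666666666666666666643333334566666666
22136876666666666666666666533343333456666666
```

>>> jog_arm --pt "0.018 -0.003 0 0" --pt "0.018 -0.003 0.02 0" --pt "0 0 0.04 0" --pt "0 0 0.03 0" --pt "0 0 0 0" --jaw 0.5

```text
time: 83.28
tool_pos: [0.5079, 0.237, 0.0717]
tcp_rot: [-2.219, -2.219, 0.012]
wrist_force: [0.6, -0.2, -0.6]
width: 0.498
grip_force: 0.0
```

```bash
python3 -c "
from h import *
togo([.508,.2415,.033])"
```

```text
t83.3 tcp [0.5079 0.237  0.0717] y-axis [ 1. -0.] F [ 0.6 -0.2 -0.6] w0.498 g0.0
tool-axes move: [0.0046 0.0004 0.0387]
```

>>> jog_arm --pt "0.004 -0.001 0.03 0" --pt "0 0 0.009 0" --pt "0 0 0 0"

```text
time: 83.65
tool_pos: [0.5101, 0.242, 0.0371]
tcp_rot: [-2.221, -2.221, 0.001]
wrist_force: [0.2, -0.3, 0.3]
width: 0.499
grip_force: 0.0
```

>>> jog_arm --pt "0 0 0 0" --pt "0 0 0 0" --pt "0 0 0 0" --pt "0 0 0 0" --jaw 0 --clamp_n 25

```text
time: 84.15
tool_pos: [0.5114, 0.2425, 0.0384]
tcp_rot: [2.221, 2.221, 0.004]
wrist_force: [0.6, -0.3, 6.0]
width: 0.242
grip_force: 24.7
```

>>> jog_arm --pt "0 0 -0.03 0" --pt "0 0 -0.05 0" --pt "0 0 -0.04 0" --pt "0 0 0 0"

```text
time: 84.65
tool_pos: [0.513, 0.2432, 0.1614]
tcp_rot: [2.219, 2.219, 0.012]
wrist_force: [-0.2, 0.4, -0.9]
width: 0.238
grip_force: 24.5
```

```bash
python3 -c "
from h import *
togo([.635,.0855,.16])
im=bot.read_camera('side')
g=cv2.cvtColor(im,cv2.COLOR_RGB2GRAY)
x,y=map(int,proj('side',(.635,.0855,.079)));print(x,y)
print('\n'.join(''.join(str(v) for v in r) for r in g[y-20:y+24,x-26:x+22]//26))"
```

```text
t84.7 tcp [0.513  0.2432 0.1614] y-axis [ 1. -0.] F [-0.2  0.4 -0.9] w0.238 g24.5
tool-axes move: [-0.1577  0.122   0.0019]
345 163
666665555555555555555555555555555555555555555555
666665555555555555555555555555555555555555555555
666655555555555555555555555555555555555545555555
666655555555555555555555555555555555555555555555
666655555555555555555555555555555555555555555555
666655555555555555555555555555555555555555666333
666655555555555555555555555555555567633333333111
666655555555555555555555566633333334301111100111
766655555555555556763333333300110101000111111100
446655556663333333430000000001111110000111111111
113333333330000000000000000011111111100010101111
000000000000000
[... 901 characters left out ...]
55444556701111
555555333322323355555555555555555444443456721111
555333222223222355555555555555555555442345780111
333323222222345555555555555555555544442234671101
322333223235555555555555555555555544432223553110
323322222355555555555555555555555454432223567100
222222223555555555555555554555555544432323566101
223232323555555555555555555555555454322323556311
233222335555555555555555555555555443322235557711
222232355555555555555555555555555433322355556621
323223555555555555555554555555554333323555555531
233555555555555555555555554333333223455555555671
235555555555555555555666665545455555555555555662
455555555555555557788778888776555555555555555564
555555555555555777768999998678765555555555555567
```

>>> jog_arm --pt "-0.045 0.03 0 0" --pt "-0.045 0.03 0 0" --pt "-0.045 0.03 0 0" --pt "-0.025 0.03 0 0" --pt "0 0 0 0"

```text
time: 85.32
tool_pos: [0.6305, 0.0797, 0.1545]
tcp_rot: [-2.224, -2.217, 0.004]
wrist_force: [-0.8, 0.4, 0.0]
width: 0.241
grip_force: 24.6
```

>>> jog_arm --pt "0 0 0.03 0" --pt "0 0 0.03 0" --pt "0 0 0.004 0" --pt "0 0 0 0"

```text
time: 85.82
tool_pos: [0.6293, 0.0826, 0.0924]
tcp_rot: [-2.22, -2.221, 0.002]
wrist_force: [1.5, -0.5, 0.0]
width: 0.242
grip_force: 24.6
```

```bash
python3 -c "
from h import *
togo([.635,.084,.0785])"
```

```text
t85.8 tcp [0.6293 0.0826 0.0924] y-axis [1.    0.001] F [ 1.5 -0.5  0. ] w0.242 g24.6
tool-axes move: [0.0014 0.0058 0.0139]
```

>>> jog_arm --pt "0.001 0.005 0.004 0" --pt "0 0 0.004 0" --pt "0 0 0.003 0" --pt "0 0 0 0"

```text
time: 86.32
tool_pos: [0.635, 0.083, 0.0819]
tcp_rot: [-2.221, -2.221, 0.001]
wrist_force: [-0.4, -0.1, 0.4]
width: 0.242
grip_force: 24.6
```

>>> jog_arm --pt "0 0 0.001 0" --pt "0 0 0.001 0" --pt "0 0 0 0"

```text
time: 86.7
tool_pos: [0.6352, 0.083, 0.0801]
tcp_rot: [-2.221, -2.221, 0.0]
wrist_force: [0.2, 0.4, -0.7]
width: 0.238
grip_force: 24.6
```

>>> jog_arm --pt "0 0 0.001 0" --pt "0 0 0.001 0" --pt "0 0 0 0"

```text
time: 87.08
tool_pos: [0.6354, 0.0831, 0.0785]
tcp_rot: [2.221, 2.221, 0.0]
wrist_force: [-1.3, 1.6, 3.5]
width: 0.239
grip_force: 24.8
```

>>> jog_arm --pt "0 0 0 0" --pt "0 0 0 0" --pt "0 0 0 0" --jaw 0.3

```text
time: 87.45
tool_pos: [0.6351, 0.0831, 0.0779]
tcp_rot: [-2.221, -2.221, 0.0]
wrist_force: [-0.0, 0.8, 0.3]
width: 0.3
grip_force: 0.0
```

>>> jog_arm --pt "0 0 -0.01 0" --pt "0 0 -0.03 0" --pt "0 0 -0.05 0" --pt "-0.06 0 -0.01 0" --pt "-0.06 -0.01 0 0" --jaw 0.6

```text
time: 88.08
tool_pos: [0.6275, -0.0377, 0.1817]
tcp_rot: [2.215, 2.221, 0.006]
wrist_force: [0.2, -0.2, -0.2]
width: 0.597
grip_force: 0.0
```

>>> jog_arm --pt "-0.06 -0.01 0 0" --pt "-0.06 -0.01 0 0" --pt "-0.06 0 0 0" --pt "-0.045 0 0 0" --pt "0 0 0 0"

```text
time: 88.7
tool_pos: [0.6051, -0.2656, 0.179]
tcp_rot: [2.225, 2.215, -0.0]
wrist_force: [0.2, 1.1, -0.2]
width: 0.601
grip_force: 0.0
```

```bash
python3 - <<'E'
from h import *
togo([.591,-.2615,.1])
im=bot.read_camera('side');im2=bot.read_camera('top')
cv2.imwrite('pics/last.png',np.hstack([cv2.resize(im2[140:280,210:397],(400,300)),cv2.resize(im[135:285,230:430],(400,300))])[:,:,::-1])
E
```

```text
t88.7 tcp [ 0.6051 -0.2656  0.179 ] y-axis [ 1.    -0.004] F [ 0.2  1.1 -0.2] w0.601 g0.0
tool-axes move: [ 0.0042 -0.0142  0.079 ]
```

View pics/last.png

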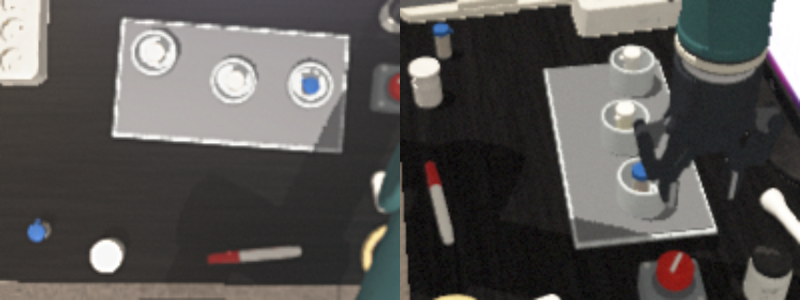

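>>> jog_arm --pt "0.004 -0.012 0.03 0" --pt "0 0 0.04 0" --pt "0 0 0.03 0" --pt "0 0 0.01 0" --pt "0 0 0 0" --jaw 0.65

```text
time: 89.42
tool_pos: [0.5933, -0.2567, 0.068]
tcp_rot: [-2.219, -2.222, 0.0]
wrist_force: [0.0, 0.7, -0.0]
width: 0.649
grip_force: 0.0
```

```bash
python3 -c "
from h import *
togo([.591,-.2612,.051])"
```

```text
t89.4 tcp [ 0.5933 -0.2567  0.068 ] y-axis [1.    0.001] F [ 0.   0.7 -0. ] w0.649 g0.0
tool-axes move: [-0.0045 -0.0023  0.017 ]
```

>>> jog_arm --pt "-0.0045 -0.004 0.008 0" --pt "0 0 0.007 0" --pt "0 0 0 0" --jaw 0.65

```text
time: 89.8
tool_pos: [0.5888, -0.2625, 0.0528]
tcp_rot: [-2.221, -2.22, 0.0]
wrist_force: [-0.2, 0.4, -0.6]
width: 0.647
grip_force: 0.0
```

>>> jog_arm --pt "0 0 0 0" --pt "0 0 0 0" --pt "0 0 0 0" --jaw 0 --clamp_n 35

```text
time: 90.18
tool_pos: [0.5926, -0.2629, 0.0548]
tcp_rot: [2.218, 2.217, 0.006]
wrist_force: [6.5, 1.7, -1.1]
width: 0.452
grip_force: 36.1
```

>>> jog_arm --pt "0 0 -0.0008 0.1" --pt "0 0 -0.0008 0.1" --pt "0 0 -0.0008 0.1" --pt "0 0 -0.0008 0.1" --pt "0 0 -0.0008 0.1" --jaw 0 --clamp_n 35

```text
time: 90.8
tool_pos: [0.5934, -0.2631, 0.0588]
tcp_rot: [2.7, 1.595, 0.01]
wrist_force: [8.6, 0.1, -3.1]
width: 0.454
grip_force: 35.9
```

>>> jog_arm --pt "0 0 -0.0008 0.1" --pt "0 0 -0.0008 0.1" --pt "0 0 -0.0008 0.1" --pt "0 0 -0.0008 0.1" --pt "0 0 -0.0008 0.1"

```text
time: 91.42
tool_pos: [0.5941, -0.2636, 0.0628]
tcp_rot: [3.011, 0.877, 0.014]
wrist_force: [11.3, -1.9, -8.4]
width: 0.451
grip_force: 36.1
```

>>> jog_arm --pt "0 0 0 0.05" --pt "0 0 0 0.05" --pt "0 0 0 0"

```text
time: 91.8
tool_pos: [0.5938, -0.264, 0.0629]
tcp_rot: [3.048, 0.733, 0.012]
wrist_force: [8.9, -3.5, -2.5]
width: 0.45
grip_force: 35.7
```

```bash
python3 -c "
from h import *
st();print(bot.read_state()['torque'])"
```

```text
t91.8 tcp [ 0.5938 -0.264   0.0629] y-axis [ 0.455 -0.891] F [ 8.9 -3.5 -2.5] w0.450 g35.7
[-0.32996206 -1.46265948  0.63870885]
```

>>> jog_arm --pt "0 0 0 0" --pt "0 0 0 0" --pt "0 0 -0.03 0" --pt "0 0 -0.06 0" --pt "0 0 -0.06 0" --jaw 0.7

```text
time: 92.42
tool_pos: [0.5882, -0.262, 0.2117]
tcp_rot: [-3.053, -0.732, 0.003]
wrist_force: [1.0, -0.6, -0.1]
width: 0.699
grip_force: 0.0
```

>>> jog_arm --pt "-0.055 -0.02 0 0" --pt "-0.055 -0.02 0 0" --pt "-0.055 -0.02 0 0" --pt "-0.055 -0.02 0 0" --pt "0 0 0 0"

```text
time: 93.05
tool_pos: [0.353, -0.2904, 0.2106]
tcp_rot: [-3.055, -0.727, 0.003]
wrist_force: [1.1, 0.1, 0.6]
width: 0.7
grip_force: 0.0
```

```bash
python3 - <<'E'
from h import *
st()
def f(n,im,box):
    h=cv2.cvtColor(im,cv2.COLOR_RGB2HSV);m=((h[...,0]>170)|(h[...,0]<8))&(h[...,1]>130)&(h[...,2]>70)
    for c,a,s in blobs(im,m,box,30,900):print(n,np.round(c,2),a,s)
    x0,y0,x1,y1=box;sub=im[y0:y1,x0:x1];w=(sub.min(2)>120).astype(np.uint8)
    return sub
B={"side":(352,255,385,285),"top":(388,168,412,192)}
for n in B:
    o=cv2.imread(f"pics/{n}0.png")[:,:,::-1].copy();p=cv2.imread({"side":"pics/s2.png","top":"pics/td.png"}[n])[:,:,::-1].copy() if n=="top" else cv2.imread("pics/sd.png")[:,:,::-1].copy()
    c=bot.read_camera(n)
    for k,i in(("orig",o),("pressed",p),("now",c)):
        s=f(n+k,i,B[n])
        if n=="side":print('\n'.join(''.join(str(v) for v in r) for r in s[3:24,...,1]//26))
E
```

```text
t93.0 tcp [ 0.353  -0.2904  0.2106] y-axis [ 0.45  -0.893] F [1.1 0.1 0.6] w0.700 g0.0
sideorig [367.41 267.92] 285 [20 20]
000000000001111111110000000000000
000000000001111111111100000000000
000000000111111111111100000100010
000000001111111111111111011111011
000000011123345556778861101111011
110001011269999999999981101101011
111010011258877766555541111111011
112222311135333221111111122011111
676555411111111111111111124111111
788566411111111111111111134111101
676555411112212111111111135201010
565665301111222111111111145301110
666655210111111111111110255400111
666654311111111111111100146410011
666654420111110111111001134520101
666644431101100100011001233440111
666544431100100101101001223340011
566534443111110000011112223331011
566544442221101101011122223332010
566544443223211000111222223334010
56664444432233433322
[... 927 characters left out ...]
111011100111
000000011123335556778961101110111
111010011269999999999981111111011
111100111258777766665541111111011
122222311135332222111111122111011
676555411111111111111111124111011
788565411111211211111111124110111
676565411112111111111111135210110
566665311111222111111111145301111
666665210111111211111111255411110
666654301101111111111111145410010
666644421111111111100000134520101
666644420001001000000001123441110
666544431110000000000111223340101
566544443110011101010012223331111
666644443221110100011122223332010
566644443223211101111222223334011
566644444322334432222222223334010
toporig [398.67 179.86] 111 [13 13]
toppressed [397.95 180.07] 115 [14 13]
topnow [398.67 179.86] 111 [13 13]
```

The cap is back exactly at its original height and mark angle, and the robot is clear of everything. I'll hand in the job now.

```bash
python3 -c "
from workcell import bot
print(bot.finish_job())"
```

```text
the job is handed in; nothing more can be done
None
```

The job is handed in, with no verdict returned: I pressed the stop first, stood all three cups mouth-up on the platform with an upright vial in each, then turned the mushroom clockwise until camera views matched its original released height and mark.

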